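# Lay out the bench for a two-sample comparison test

## Task

Lay out the two-sample comparison on the long grey strip: stand the red-lidded cup centred on the red disc and the yellow-lidded cup centred on the yellow disc, lay the roll of labels flat on the strip exactly midway between the two, and set the timer flat, keys up, centred on top of the roll. Then stand the uncapped vial with the blue label upright on the middle of the red cup's lid. Leave the white-capped vials with the green and the orange label where they are.

Things in the scene. Friction and masses are not known exactly. Their poses are not given: they have to be found in the camera images.
- red_cup: white sample cup with a red screw lid, upright and loose; 58 mm high, lid 50 mm in diameter (its top 10 mm), body 44 mm in diameter just below the lid and tapering; origin at the centre of its underside, z up; about 30 g
- yellow_cup: the same cup with a yellow lid; origin at the centre of its underside, z up; loose
- label_roll: roll of white labels with a brown core, lying flat, loose; 61 mm in diameter, 30 mm high, origin at the centre of its underside, z up; about 50 g. The top is safe to set things on
- timer: flat square white countdown timer with a display and two blue keys and one red key on top, lying keys up, loose; 62 x 62 mm, 17 mm high at the edges (19 mm over the keys); origin at the centre of its underside, x and y along its sides, z up; about 60 g
- blue_vial: small upright glass vial with a blue label band and a bare bluish-grey glass neck without a cap, the only vial without a white cap, loose; 23 mm in diameter, 44 mm high, origin at the centre of its underside, z up; about 22 g
- runner: fixed grey plastic strip on the worktop, 370 mm long (its own y) and 100 mm wide (its own x), 3 mm thick; origin at the centre of its underside, which is also the point midway between the two discs. A fixed pipette stand about 0.3 m tall stands at the back of the worktop, some 0.2 m beyond the strip's centre and slightly right of it: keep the hand in front of it
- red_mat: fixed red disc on the strip, 76 mm in diameter, 2 mm thick, its top 5 mm above the worktop, 125 mm from the strip's centre towards one end; origin at the centre of its underside, 3 mm above the worktop
- yellow_mat: fixed yellow disc, the same size, 125 mm from the strip's centre towards the other end; origin at the centre of its underside, 3 mm above the worktop
- green_vial: bystander; upright white-capped glass reagent vial with a green label band, about 23 mm in diameter and 50 mm high, origin at the centre of its underside, loose. It stays where it stands
- orange_vial: bystander; upright white-capped glass reagent vial with an orange label band, about 23 mm in diameter and 50 mm high, origin at the centre of its underside, loose. It stays where it stands
Things that resemble listed ones, but are neither listed nor needed, are in the scene too. Of the things that look like the red_cup, the middle-sized one is meant. There is more than one size of the timer; the one meant has the size given above.

How it is judged (in metres and radians):
At the end, for the whole second after the job is handed in: Cups upright on the discs of their own colour and label roll flat on the strip midway between the discs, centres within 15 mm; timer flat, keys up, on the roll and blue vial upright on the red lid, centres within 12 mm; all at rest (horizontal distance between red_cup and red_mat below 0.015 m and height (world z) of red_cup between 0 and 0.011 m and angle between each of red_cup, yellow_cup, label_roll, timer, blue_vial's own z axis and vertical below 0.12 rad and linear speed of each of red_cup, yellow_cup, label_roll, timer, blue_vial below 0.02 m/s and horizontal distance between yellow_cup and yellow_mat below 0.015 m and height (world z) of yellow_cup between 0 and 0.011 m and horizontal distance between label_roll and runner below 0.015 m and height (world z) of label_roll between -0.002 and 0.009 m and horizontal distance between timer and label_roll below 0.012 m and height (world z) of timer between 0.028 and 0.039 m and horizontal distance between blue_vial and red_cup below 0.012 m and height (world z) of blue_vial between 0.058 and 0.069 m); the robot touches nothing.
It fails at once if the green vial is shifted by more than 15 mm or tipped over (distance of green_vial from where it was at the start of the episode above 0.015 m or angle between green_vial's own z axis and vertical above 0.3 rad).
It fails at once if the orange vial is shifted by more than 15 mm or tipped over (distance of orange_vial from where it was at the start of the episode above 0.015 m or angle between orange_vial's own z axis and vertical above 0.3 rad).
It also fails if it takes over 120 s, if anything falls off the work surface, if the arm or the gripper's body presses on something with over 40 N, if the wrist force passes 120 N, or if a joint passes its speed limit or range.

## Robot

A 6-joint arm with a two-finger parallel gripper is mounted at the origin on a cart in front of the work surface, level with it; the furniture and walls round the work are solid. World frame = base frame: x ahead of the robot, y to its left, z up, the work surface at z = 0. Lengths are in mm, angles in rad, forces in N, time in s.
With the tool pointing down it reaches from about 350 to 975 mm from the base axis. Payload 7.1 kg.
Tool frame: the origin (TCP) lies on the mounting face of the last link; the fingertips stand 182 mm ahead of it and the grasp point (between the pads) lies 163 mm ahead of it; z points along the fingers, y is the direction in which the jaws open and shut (so a half turn about z gives the same grasp; the last joint's range is limited). The gripper opens to 88 mm and grips with 3 to 60 N. Pads are 20 mm wide; open, the fingers measure 115 mm over their backs; the gripper's body (75 mm by 178 mm) begins 61 mm behind the grasp point.
Start: joints at [-1.362, 0.423, 1.63, -0, 1.089, -0.019], TCP at [141.167, -608.834, 404.675] pointing down, gripper open.
Joint ranges: [-3, 3], [-0.9, 2.11], [0.09, 2.58], [-1.31, 4.45], [0.11, 2.69], [-2.54, 2.54]. Speed limits (rad/s): [2.39, 2.39, 3.01, 3.14, 3.14, 3.14].

## Interface

Orientations are given as a rotation vector (axis times angle).
In Python, from workcell import ctrl, optics, nets gives the robot as it stands.
- The arm moves only by the tool send_rows, never from a script. Its argument "rows" is a list of rows, each an object with "offset": the shift along the tool's x, y, z in m, a list of three; "twist": the turn, a rotation vector about the tool's x, y, z in degrees, a list of three. A call has exactly 5 rows; each row shifts and turns the pose as measured when the row begins, along the tool's axes as they then stand; what a row does not reach is not made up. A row lasts 1/12 s, in which the tool goes at most 41.7 mm and 7.16 degrees, less where a joint would pass 70% of its speed; a pose out of reach is approached as far as the arm can. A call is refused whole if a number of a shift passes 0.0417 or a number of a turn 7.16, either way. A call with a gripper value outside its range is refused whole. "gripper" is the finger opening in m, from 0 to 0.0878, set as the call begins (left out, the last holds). The fingers move at their own pace and stop on an object; the grip force is fixed at half the most. Time passes only in rows, so rows that do not move let the fingers close, or fill a call up. It gives the time, the measured TCP pose, the force and the opening at its end, in the units of the state.
- ctrl.get_obs(): the state, without advancing time (a new reading comes with each control period).
- optics.get_image(name): name is "scene" or "top" or "wrist"; returns (picture, depth): 384x512x3 uint8, blue, green, red; 384x512 float32, mm along the optical axis (not along the pixel's ray), 0 where there is no reading.
- optics.camera_info(name): a dict with "K" (3x3 intrinsics, pixels), "pose" (4x4, takes a point from camera to world coordinates). Camera axes: x right, y down, z forward; pixel columns grow to the right and rows downward; lengths in mm; the calibration is good to about 2 mm. A picture is of the moment at which its call begins: read the wrist's pose just before it. camera_info takes no time and is no camera call; for the wrist camera it gives the pose at the moment of the call.
- ctrl.close_job(): hands the job in, once; it reports no verdict.
Trained networks look in the newest picture that a camera, given by its name, has taken for a name from the list of things; names that differ only in an ending like _2 or _b are one class to them, and where a whole thing is asked for, a point or a joint stands for the part that bears it (a point fixed in the world has none). Each returns a list of dicts, best first, with "conf" (0 to 1); they miss things now and then, are a little off and sometimes report something else, mostly with a low value. They report only what shows in the picture. A call takes as long as a camera call. They do not tell look-alikes from the thing itself.
- nets.spot_in(camera, label): "extent" ([left, top, right, bottom] in pixels, round what is visible of it).
- nets.spot_point(camera, label): "position" ([column, row] in pixels: a listed point, or the origin of a listed thing).
The state is a dict: "t": time; "qpos": joint angles; "qvel": joint speeds; "joint_torque": joint torques, N m; "ee_pos": TCP position; "orientation": TCP orientation; "ft_force": force on the tool from outside, world axes, zero at the start; "moment": the same for the moment, N m; "width": finger opening in mm.
Only numpy, scipy, OpenCV 4.12 (cv2) and the standard library are available. Lean on these libraries where they do the work, as an engineer would, in place of code of your own. Each camera call takes 0.05 s, during which the arm holds its last target. There are 200 camera calls.

## Working session

There is one attempt and no reset: what is moved stays moved. The work goes in short steps, Python scripts to look and compute and a tool call to move; the robot and the scene stay as the last step left them, time stands still between calls to the robot, and variables do not carry over. Pictures are saved under pics/ and viewed, about 12 in all and at most 16, crops included, and the job is handed in when it is done.

Besides the shell and the picture viewer there is one more tool, called after "Emit:" as name([rows], argument=value, ...), one row to a line, values as JSON. send_rows: Moves the arm, as the interface text tells. Its arguments: {"type":"object","properties":{"rows":{"type":"array"},"gripper":{"type":"number"}},"required":["rows"]}

```bash
mkdir -p pics; ls; cat > h.py <<'E'
import numpy as np, cv2
from workcell import ctrl, optics, nets
from scipy.spatial.transform import Rotation as R
def grab(name, fn=None):
    info=optics.camera_info(name); im,d=optics.get_image(name); im=np.array(im)
    if fn: cv2.imwrite('pics/'+fn,im)
    return im,d,np.array(info['K']),np.array(info['pose'])
def cloud(d,K,P):
    v,u=np.mgrid[:d.shape[0],:d.shape[1]]
    p=np.stack([(u-K[0,2])/K[0,0]*d,(v-K[1,2])/K[1,1]*d,d],-1)
    w=p@P[:3,:3].T+P[:3,3]; w[d<=0]=np.nan
    return w
E
python3 - <<'E'
from h import *
o=ctrl.get_obs();print({k:np.round(v,3) for k,v in o.items()})
a=grab('scene','scene0.png');b=grab('top','top0.png')
for n,x in(('scene',a),('top',b)):
    print(n,np.round(x[2],1).tolist(),np.round(x[3],3).tolist())
np.savez('top0.npz',im=b[0],w=cloud(*b[1:])); np.savez('scene0.npz',im=a[0],w=cloud(*a[1:]))
for l in ['red_cup','yellow_cup','label_roll','timer','blue_vial','runner','red_mat','yellow_mat','green_vial','orange_vial']:
    print(l,[(np.round(q['conf'],2),np.round(q['extent']).astype(int).tolist()) for q in nets.spot_in('top',l)][:5])
E
```

```text
pics
{'t': np.float64(0.0), 'qpos': array([-1.362,  0.424,  1.631, -0.   ,  1.089, -0.019]), 'qvel': array([ 0.001,  0.001, -0.001,  0.001,  0.001, -0.003]), 'joint_torque': array([ 4.0000e-03, -5.4461e+01, -2.7367e+01,  6.5000e-02,  2.3000e-02,
       -0.0000e+00]), 'ee_pos': array([ 141.095, -608.588,  403.918]), 'orientation': array([-3.12 , -0.357,  0.   ]), 'ft_force': array([-0.241, -0.336, -0.679]), 'moment': array([-0.003, -0.018, -0.02 ]), 'width': np.float64(87.878)}
scene [[383.0, 0.0, 262.0], [0.0, 383.0, 181.8], [0.0, 0.0, 1.0]] [[-0.675, -0.314, 0.668, -147.877], [-0.738, 0.292, -0.608, 521.757], [-0.004, -0.903, -0.429, 442.225], [0.0, 0.0, 0.0, 1.0]]
top [[368.3, 0.0, 258.5], [0.0, 368.3, 188.5], [0.0, 0.0, 1.0]] [[0.029, -0.991, 0.129, 369.054], [-1.0, -0.029, 0.001, -52.692], [0.003, -0.129, -0.992, 1089.476], [0.0, 0.0, 0.0, 1.0]]
red_cup [(np.float64(0.98), [371, 183, 403, 208]), (np.float64(0.69), [335, 213, 356, 230]), (np.float64(0.52), [307, 216, 323, 225])]
yellow_cup [(np.float64(0.52), [133, 150, 157, 166])]
label_roll [(np.float64(0.89), [211, 163, 228, 180])]
timer [(np.float64(0.95), [326, 175, 355, 198]), (np.float64(0.62), [290, 155, 307, 175])]
blue_vial [(np.float64(0.47), [135, 203, 151, 208])]
runner [(np.float64(0.66), [170, 183, 296, 228]), (np.float64(0.52), [209, 162, 230, 181])]
red_mat [(np.float64(0.75), [267, 198, 285, 224])]
yellow_mat [(np.float64(0.79), [180, 191, 205, 216])]
green_vial [(np.float64(0.58), [182, 141, 189, 154])]
orange_vial [(np.float64(0.52), [269, 150, 277, 160])]
```

View pics/top0.png

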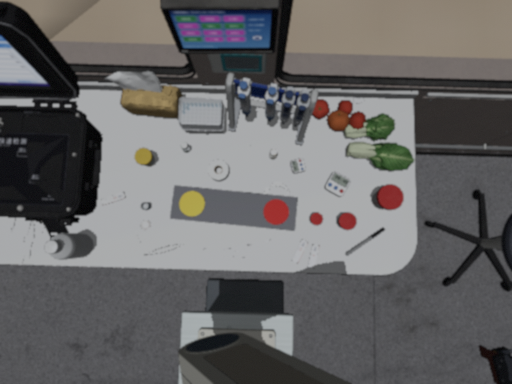

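View pics/scene0.png

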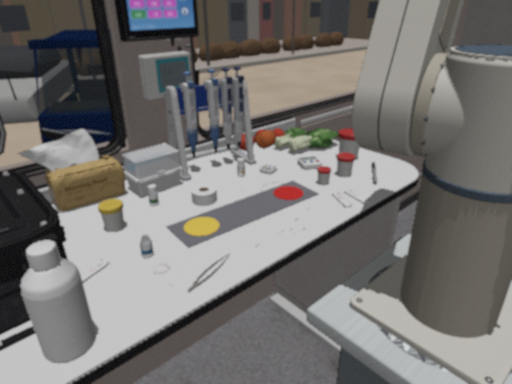

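```bash
python3 - <<'E'
from h import *
D=np.load('top0.npz');im,w=D['im'],D['w']
hsv=cv2.cvtColor(im,cv2.COLOR_BGR2HSV)
def st(n,m,zmin=None):
    p=w[m];p=p[~np.isnan(p[:,0])]
    if zmin is not None:p=p[p[:,2]>zmin]
    if len(p)<5:print(n,'few',len(p));return
    (c,s,a)=cv2.minAreaRect(p[:,:2].astype(np.float32))
    print(n,len(p),'med',np.round(np.median(p,0),1),'rect',np.round(c,1),np.round(s,1),round(a,1),'zmax',np.round(np.percentile(p[:,2],[5,50,95]),1))
def box(l,t,r,b):
    m=np.zeros(im.shape[:2],bool);m[t:b,l:r]=1;return m
red=((hsv[...,0]<8)|(hsv[...,0]>172))&(hsv[...,1]>140)
yel=(hsv[...,0]>18)&(hsv[...,0]<35)&(hsv[...,1]>120)
st('redL',red&box(370,178,410,214));st('redM',red&box(332,208,362,235));st('redS',red&box(305,208,328,230))
st('redmat',red&box(255,192,295,230));st('yelmat',yel&box(172,185,212,222));st('yelcup',yel&box(130,143,160,170))
run=(hsv[...,1]<60)&(hsv[...,2]<130)&box(165,180,304,234);st('runner',run|((red|yel)&box(165,180,304,234)))
for n,b,z in(('timerA',(322,168,356,202),8),('timerB',(286,152,312,180),8),('roll',(205,156,233,184),15),('blue',(136,198,156,214),10),('green',(176,136,196,156),20),('orange',(264,144,284,164),20)):
    st(n,box(*b),z)
E
```

```text
redL 467 med [ 487.1 -411.7   82.3] rect [ 487.  -412.9] [61.2 66.1] 1.1 zmax [78.8 82.3 85.4]
redM 195 med [ 419.  -301.3   57.1] rect [ 418.9 -300.7] [39.2 42.7] 1.3 zmax [54.1 57.1 60.2]
redS 85 med [ 425.2 -217.6   41.3] rect [ 424.2 -217.6] [25.7 28.8] 1.9 zmax [38.8 41.3 44.9]
redmat 468 med [ 443.3 -104.8    3.8] rect [ 443.5 -104. ] [68.1 68. ] 1.1 zmax [0.4 3.8 6.8]
yelmat 474 med [460.8 144.9   3.6] rect [461.5 145.1] [71.7 68.9] 2.5 zmax [0.5 3.6 6.8]
yelcup 198 med [587.  279.5  56.5] rect [587.4 279.2] [44.4 41.5] 89.4 zmax [53.2 56.5 59.6]
runner 3902 med [451.9  20.1   2.2] rect [465.3  18.8] [368.8 127.3] 85.4 zmax [-1.4  2.2  5.8]
timerA 408 med [ 528.9 -282.6   16.2] rect [ 530.6 -283.8] [59.9 61.4] 61.3 zmax [11.5 16.2 19.9]
timerB 153 med [ 582.7 -165.    10.9] rect [ 582.5 -166.1] [40.6 40.1] 14.9 zmax [ 8.5 10.9 13.7]
roll 314 med [558.9  67.6  28.7] rect [559.  68.] [58.5 59.1] 5.5 zmax [22.7 28.7 32. ]
blue 65 med [448.1 272.5  29.2] rect [447.9 276.7] [20.1 22.7] 1.9 zmax [12.7 29.2 42.1]
green 61 med [622.9 165.9  46.3] rect [624.4 167. ] [19.  20.4] 89.4 zmax [24.  46.3 51.1]
orange 56 med [609.4 -90.7  47.5] rect [611.1 -90.1] [19.6 19.9] 7.1 zmax [25.6 47.5 51.7]
```

Emit:
send_rows([
  {"offset": [0,0,0],"twist": [0,0,6.5]},
  {"offset": [0,0,0],"twist": [0,0,6.5]},
  {"offset": [0.028,-0.031,0],"twist": [0,0,0]},
  {"offset": [0.028,-0.031,0],"twist": [0,0,0]},
  {"offset": [0.028,-0.031,0],"twist": [0,0,0]},
], gripper=0.07)

```text
t: 1.02
ee_pos: [223.5, -519.4, 404.5]
orientation: [3.137, -0.031, -0.0]
ft_force: [0.7, -0.3, 0.0]
width: 70.1
```

Emit:
send_rows([
  {"offset": [0.028,-0.031,0],"twist": [0,0,0]},
  {"offset": [0.028,-0.031,0],"twist": [0,0,0]},
  {"offset": [0.028,-0.031,0],"twist": [0,0,0]},
  {"offset": [0.028,-0.031,0],"twist": [0,0,0]},
  {"offset": [0.028,-0.031,0],"twist": [0,0,0]},
])

```text
t: 1.43
ee_pos: [365.9, -365.6, 404.6]
orientation: [3.135, -0.037, 0.002]
ft_force: [1.1, -1.3, 0.3]
width: 70.2
```

Emit:
send_rows([
  {"offset": [0.028,-0.031,0.01],"twist": [0,0,-1.4]},
  {"offset": [0.025,-0.033,0.02],"twist": [0,0,0]},
  {"offset": [0,0,0.02],"twist": [0,0,0]},
  {"offset": [0,0,0.01],"twist": [0,0,0]},
  {"offset": [0,0,0],"twist": [0,0,0]},
])

```text
t: 1.85
ee_pos: [422.3, -299.9, 347.9]
orientation: [3.131, 0.017, 0.013]
ft_force: [-0.3, -0.5, 0.3]
width: 70.0
```

```bash
cat >> h.py <<'E'
def wr(fn=None,label=None):
    o=ctrl.get_obs()
    im,d,K,P=grab('wrist',fn); w=cloud(d,K,P)
    ov=np.array(o['orientation']);yaw=np.degrees(2*np.arctan2(ov[1],ov[0]))
    yaw=(yaw+180)%360-180
    print('tcp',np.round(o['ee_pos'],1),'yaw',round(yaw,2),'F',np.round(o['ft_force'],1),'w',round(float(o['width']),1),'t',round(float(o['t']),2))
    return im,d,K,P,w,np.array(o['ee_pos']),yaw
def blob(im,w,near,rad,zlo,zhi,mask=None,n=''):
    m=(np.hypot(w[...,0]-near[0],w[...,1]-near[1])<rad)&(w[...,2]>zlo)&(w[...,2]<zhi)
    if mask is not None:m&=mask
    p=w[m]
    if len(p)<8: print(n,'few',len(p));return None
    c,s,a=cv2.minAreaRect(p[:,:2].astype(np.float32)); cc,r=cv2.minEnclosingCircle(p[:,:2].astype(np.float32))
    print(n,len(p),'mean',np.round(p.mean(0),1),'rect',np.round(c,1),np.round(s,1),round(a,1),'circ',np.round(cc,1),round(r,1),'z',np.round(np.percentile(p[:,2],[5,50,95]),1)); return m
def masks(im):
    h=cv2.cvtColor(im,cv2.COLOR_BGR2HSV)
    return ((h[...,0]<8)|(h[...,0]>172))&(h[...,1]>140), (h[...,0]>18)&(h[...,0]<35)&(h[...,1]>120)
def off(tcp,yaw,target):
    d=np.array(target)-tcp;c,s=np.cos(np.radians(yaw)),np.sin(np.radians(yaw))
    print('tool offset mm',np.round([c*d[0]+s*d[1], s*d[0]-c*d[1], -d[2]],1))
E
python3 - <<'E'
from h import *
im,d,K,P,w,tcp,yaw=wr('w1.png')
print(np.round(P,3).tolist())
r,y=masks(im)
blob(im,w,(419,-301),50,50,66,r,'redcup')
E
```

```text
tcp [ 422.3 -299.9  347.9] yaw 0.64 F [-0.3 -0.5  0.3] w 70.0 t 1.85
[[0.011, -0.961, -0.277, 499.981], [-1.0, -0.008, -0.014, -299.986], [0.011, 0.277, -0.961, 328.008], [0.0, 0.0, 0.0, 1.0]]
redcup 967 mean [ 421.4 -301.6   57.5] rect [ 422.4 -302.5] [43.6 46.4] 0.5 circ [ 420.1 -303.3] 24.3 z [56.4 57.5 58.7]
```

View pics/w1.png

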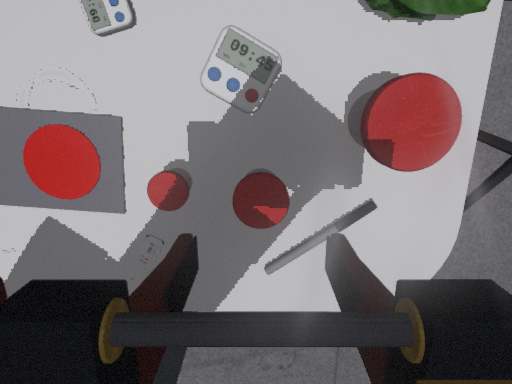

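Emit:
send_rows([
  {"offset": [-0.001,0.002,0.03],"twist": [0,0,0.6]},
  {"offset": [0,0,0.035],"twist": [0,0,0]},
  {"offset": [0,0,0.035],"twist": [0,0,0]},
  {"offset": [0,0,0.025],"twist": [0,0,0]},
  {"offset": [0,0,0.01],"twist": [0,0,0]},
])

```text
t: 2.32
ee_pos: [425.6, -312.5, 220.8]
orientation: [3.12, -0.018, 0.041]
ft_force: [-0.6, 0.9, 1.1]
width: 70.1
```

```bash
cat >> h.py <<'E'
def plan(target,yaw_t=0):
    """print tool-frame offset (mm) and twist (deg) to reach target TCP, tool down, yaw_t"""
    o=ctrl.get_obs();p=np.array(o['ee_pos']);Rn=R.from_rotvec(o['orientation'])
    Rt=R.from_euler('z',yaw_t,degrees=True)*R.from_rotvec([np.pi,0,0])
    print('tcp',np.round(p,1),'z-axis',np.round(Rn.as_matrix()[:,2],3),'F',np.round(o['ft_force'],1),'w',round(float(o['width']),1),'t',round(float(o['t']),2),'j6',round(o['qpos'][5],2))
    print('offset',np.round(Rn.inv().apply(np.array(target)-p),1),'twist',np.round((Rn.inv()*Rt).as_rotvec(degrees=True),2))
E
python3 - <<'E'
from h import *
plan((421.5,-302,213))
print(np.round(ctrl.get_obs()['qvel'],3))
E
```

```text
tcp [ 425.6 -312.5  220.8] z-axis [ 0.026 -0.022 -0.999] F [-0.6  0.9  1.1] w 70.1 t 2.32 j6 0.93
offset [ -4.4 -10.7   7.5] twist [ 1.23 -1.51 -0.66]
[-0.026  0.184 -0.015  0.03  -0.183 -0.002]
```

Emit:
send_rows([
  {"offset": [-0.002,-0.005,0],"twist": [1.2,-1.5,-0.7]},
  {"offset": [-0.002,-0.005,0.004],"twist": [0,0,0]},
  {"offset": [0,0,0.004],"twist": [0,0,0]},
  {"offset": [0,0,0],"twist": [0,0,0]},
  {"offset": [0,0,0],"twist": [0,0,0]},
])

```text
t: 2.73
ee_pos: [420.1, -307.6, 212.8]
orientation: [3.139, -0.013, 0.004]
ft_force: [-0.1, 0.4, -0.9]
width: 70.1
```

```bash
python3 - <<'E'
from h import *
plan((421.5,-302,213))
im,d,K,P,w,tcp,yaw=wr('w2.png')
r,y=masks(im)
blob(im,w,(421,-302),40,50,66,None,'redcup')
E
```

```text
tcp [ 420.1 -307.6  212.8] z-axis [ 0.002 -0.002 -1.   ] F [-0.1  0.4 -0.9] w 70.1 t 2.73 j6 0.93
offset [ 1.4 -5.6 -0.2] twist [ 0.14 -0.13 -0.47]
tcp [ 420.1 -307.6  212.8] yaw -0.47 F [-0.1  0.4 -0.9] w 70.1 t 2.73
redcup 8835 mean [ 425.6 -297.3   57.6] rect [ 422.2 -297.4] [49.5 53.1] 25.5 circ [ 423.1 -293.5] 30.5 z [55.  57.8 59.2]
```

Emit:
send_rows([
  {"offset": [0.001,-0.006,0],"twist": [0,0,0]},
  {"offset": [0,0,0],"twist": [0,0,0]},
  {"offset": [0,0,0],"twist": [0,0,0]},
  {"offset": [0,0,0],"twist": [0,0,0]},
  {"offset": [0,0,0],"twist": [0,0,0]},
])

```text
t: 3.2
ee_pos: [421.8, -301.5, 214.5]
orientation: [3.137, -0.013, 0.009]
ft_force: [1.0, 0.8, -0.6]
width: 69.8
```

```bash
python3 - <<'E'
from h import *
plan((421.5,-302,213))
im,d,K,P,w,tcp,yaw=wr('w2.png')
r,y=masks(im)
blob(im,w,(421,-302),40,52,64,r,'redcup')
E
```

```text
tcp [ 421.8 -301.5  214.5] z-axis [ 0.006 -0.005 -1.   ] F [ 1.   0.8 -0.6] w 69.8 t 3.2 j6 0.94
offset [-0.3  0.5  1.5] twist [ 0.28 -0.32 -0.48]
tcp [ 421.8 -301.5  214.5] yaw -0.48 F [ 1.   0.8 -0.6] w 69.8 t 3.2
redcup 7050 mean [ 424.8 -297.2   57.5] rect [ 424.7 -294.9] [51.8 45.5] 83.4 circ [ 422.6 -295. ] 27.2 z [56.4 57.5 58.4]
```

View pics/w2.png

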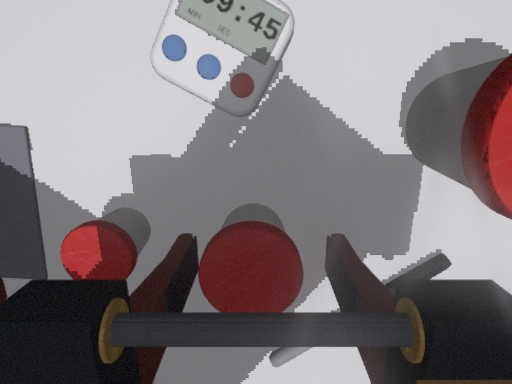

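Emit:
send_rows([
  {"offset": [0.001,-0.004,0.001],"twist": [0.3,-0.3,-0.5]},
  {"offset": [0,0,0],"twist": [0,0,0]},
  {"offset": [0,0,0],"twist": [0,0,0]},
  {"offset": [0,0,0],"twist": [0,0,0]},
  {"offset": [0,0,0],"twist": [0,0,0]},
], gripper=0.04)

```text
t: 3.67
ee_pos: [423.1, -297.0, 213.3]
orientation: [-3.141, -0.003, 0.0]
ft_force: [-0.3, -0.4, 1.6]
width: 49.2
```

Emit:
send_rows([
  {"offset": [0,0,0],"twist": [0,0,0]},
  {"offset": [0,0,0],"twist": [0,0,0]},
  {"offset": [0,0,-0.02],"twist": [0,0,0]},
  {"offset": [0,0,-0.03],"twist": [0,0,0]},
  {"offset": [0,0,-0.02],"twist": [0,0,0]},
])

```text
t: 4.08
ee_pos: [421.7, -296.2, 280.8]
orientation: [-3.134, -0.002, 0.014]
ft_force: [0.5, -0.5, 0.1]
width: 49.3
```

```bash
python3 - <<'E'
from h import *
plan((443.5,-104.3,300))
E
```

```text
tcp [ 421.7 -296.2  280.8] z-axis [-0.009  0.007 -1.   ] F [ 0.5 -0.5  0.1] w 49.3 t 4.08 j6 0.93
offset [  21.9 -192.   -18. ] twist [-0.41  0.5   0.08]
```

Emit:
send_rows([
  {"offset": [0.004,-0.03,-0.01],"twist": [-0.4,0.5,0]},
  {"offset": [0.004,-0.036,0],"twist": [0,0,0]},
  {"offset": [0.004,-0.036,0],"twist": [0,0,0]},
  {"offset": [0.004,-0.036,0],"twist": [0,0,0]},
  {"offset": [0.004,-0.03,0],"twist": [0,0,0]},
])

```text
t: 4.5
ee_pos: [443.9, -129.4, 296.6]
orientation: [3.134, -0.015, 0.02]
ft_force: [0.4, 0.7, 0.2]
width: 48.9
```

Emit:
send_rows([
  {"offset": [0.002,-0.02,0],"twist": [0,0,0]},
  {"offset": [0,-0.004,0],"twist": [0,0,0]},
  {"offset": [0,0,0],"twist": [0,0,0]},
  {"offset": [0,0,0],"twist": [0,0,0]},
  {"offset": [0,0,0],"twist": [0,0,0]},
])

```text
t: 4.92
ee_pos: [446.0, -100.3, 296.8]
orientation: [3.134, -0.005, 0.021]
ft_force: [0.1, -0.4, -0.2]
width: 49.0
```

```bash
python3 - <<'E'
from h import *
plan((443.5,-104.3,218))
im,d,K,P,w,tcp,yaw=wr('w3.png')
r,y=masks(im)
blob(im,w,(443,-104),60,-4,12,r,'redmat')
m=blob(im,w,(452,20),220,-4,12,y,'yelmat')
E
```

```text
tcp [ 446.  -100.3  296.8] z-axis [ 0.013 -0.008 -1.   ] F [ 0.1 -0.4 -0.2] w 49.0 t 4.92 j6 1.33
offset [-3.5  3.4 78.8] twist [ 0.43 -0.75 -0.17]
tcp [ 446.  -100.3  296.8] yaw -0.17 F [ 0.1 -0.4 -0.2] w 49.0 t 4.92
redmat 3700 mean [ 454.5 -104.7    4.4] rect [ 450.5 -104.5] [74.6 61.3] 88.6 circ [ 443.3 -104.3] 37.9 z [3.3 4.4 5.5]
yelmat 822 mean [455.3 115.7   4.1] rect [454.7 114.8] [15.7 57.8] 77.2 circ [456.2 121.3] 28.9 z [2.9 4.2 5.3]
```

View pics/w3.png

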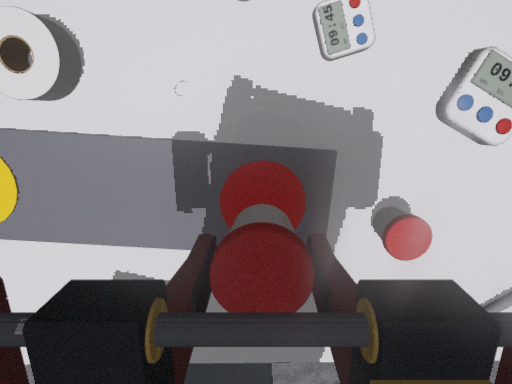

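Emit:
send_rows([
  {"offset": [-0.003,0.004,0.01],"twist": [0.4,-0.7,-0.2]},
  {"offset": [0,0,0.02],"twist": [0,0,0]},
  {"offset": [0,0,0.02],"twist": [0,0,0]},
  {"offset": [0,0,0.01],"twist": [0,0,0]},
  {"offset": [0,0,0],"twist": [0,0,0]},
])

```text
t: 5.38
ee_pos: [442.7, -110.4, 233.3]
orientation: [3.141, -0.009, 0.003]
ft_force: [-0.1, 1.2, 0.1]
width: 49.6
```

```bash
python3 - <<'E'
from h import *
plan((443.5,-104.3,218))
E
```

```text
tcp [ 442.7 -110.4  233.3] z-axis [ 0.002 -0.    -1.   ] F [-0.1  1.2  0.1] w 49.6 t 5.38 j6 1.31
offset [ 0.8 -6.1 15.3] twist [ 0.02 -0.1  -0.33]
```

Emit:
send_rows([
  {"offset": [0.001,-0.006,0.005],"twist": [0,0,0]},
  {"offset": [0,0,0.004],"twist": [0,0,0]},
  {"offset": [0,0,0],"twist": [0,0,0]},
  {"offset": [0,0,0],"twist": [0,0,0]},
  {"offset": [0,0,0],"twist": [0,0,0]},
])

```text
t: 5.8
ee_pos: [443.3, -106.0, 222.9]
orientation: [-3.141, 0.014, 0.001]
ft_force: [0.3, 0.6, -0.1]
width: 49.4
```

```bash
python3 - <<'E'
from h import *
plan((443.5,-104.3,218))
E
```

```text
tcp [ 443.3 -106.   222.9] z-axis [-0.  0. -1.] F [ 0.3  0.6 -0.1] w 49.4 t 5.8 j6 1.32
offset [ 0.1 -1.7  4.9] twist [-0.02  0.03 -0.52]
```

Emit:
send_rows([
  {"offset": [0,-0.001,0.004],"twist": [0,0,0]},
  {"offset": [0,0,0],"twist": [0,0,0]},
  {"offset": [0,0,0],"twist": [0,0,0]},
  {"offset": [0,0,0],"twist": [0,0,0]},
  {"offset": [0,0,0],"twist": [0,0,0]},
])

```text
t: 6.22
ee_pos: [444.0, -104.8, 220.0]
orientation: [3.141, -0.013, 0.004]
ft_force: [0.3, 0.7, -0.1]
width: 49.2
```

Emit:
send_rows([
  {"offset": [0,0,0],"twist": [0,0,0]},
  {"offset": [0,0,0],"twist": [0,0,0]},
  {"offset": [0,0,-0.02],"twist": [0,0,0]},
  {"offset": [0,0,-0.04],"twist": [0,0,0]},
  {"offset": [0,0,-0.04],"twist": [0,0,0]},
], gripper=0.075)

```text
t: 6.63
ee_pos: [441.5, -104.2, 316.4]
orientation: [-3.138, 0.013, 0.019]
ft_force: [0.7, -0.2, 0.3]
width: 74.5
```

```bash
python3 - <<'E'
from h import *
plan((559,68,330))
im,d,K,P,w,tcp,yaw=wr('w4.png')
r,y=masks(im)
blob(im,w,(443,-104),40,50,70,r,'redcup')
blob(im,w,(443,-104),45,-4,12,r,'redmat')
E
```

```text
tcp [ 441.5 -104.2  316.4] z-axis [-0.012  0.004 -1.   ] F [ 0.7 -0.2  0.3] w 74.5 t 6.63 j6 1.32
offset [ 115.9 -173.2  -14.5] twist [-0.2   0.71 -0.46]
tcp [ 441.5 -104.2  316.4] yaw -0.46 F [ 0.7 -0.2  0.3] w 74.5 t 6.63
redcup 3244 mean [ 445.3 -106.4   62.4] rect [ 444.1 -106.2] [48.7 48.8] 70.0 circ [ 443.7 -106.4] 25.0 z [61.1 62.5 63.5]
redmat 2157 mean [ 459.6 -102.8    4.4] rect [ 452.4 -103.9] [57.1 74.6] 5.3 circ [ 443.5 -104.3] 37.9 z [3.3 4.4 5.5]
```

```bash
python3 - <<'E'
from h import *
D=np.load('top0.npz');w=D['w'];D2=np.load('scene0.npz');w2=D2['w']
for W in(w,w2):
  for y0 in range(-220,160,20):
    m=(W[...,1]>=y0)&(W[...,1]<y0+20)&(W[...,2]>60)&(W[...,2]<450)&(W[...,0]>500)&(W[...,0]<800)
    p=W[m]
    if len(p)>3: print(y0,len(p),'xmin',np.round(np.percentile(p[:,0],[1,10]),0),'z',np.round(np.percentile(p[:,2],[5,95]),0))
  print()
E
```

```text
-200 44 xmin [678. 684.] z [199. 243.]
-180 318 xmin [662. 668.] z [ 76. 248.]
-160 311 xmin [667. 674.] z [111. 278.]
-140 198 xmin [678. 682.] z [125. 277.]
-120 290 xmin [674. 680.] z [115. 278.]
-100 182 xmin [687. 689.] z [125. 276.]
-80 502 xmin [681. 689.] z [135. 441.]
-60 551 xmin [725. 727.] z [189. 443.]
-40 583 xmin [707. 728.] z [177. 441.]
-20 724 xmin [694. 701.] z [141. 438.]
0 568 xmin [701. 736.] z [189. 441.]
20 753 xmin [699. 710.] z [ 94. 438.]
40 472 xmin [681. 734.] z [ 79. 443.]
60 568 xmin [674. 685.] z [ 92. 441.]
80 479 xmin [674. 682.] z [ 91. 440.]
100 489 xmin [674. 682.] z [ 89. 443.]
120 250 xmin [673. 675.] z [ 77. 419.]
140 221 xmin [674. 675.] z [75. 99.]

-200 4 xmin [678. 680.] z [159. 239.]
-180 381 xmin [662. 666.] z [ 66. 226.]
-160 456 xmin [667. 673.] z [ 77. 275.]
-140 288 xmin [673. 679.] z [107. 250.]
-120 737 xmin [674. 681.] z [ 88. 264.]
-100 49 xmin [687. 689.] z [ 97. 245.]
-80 989 xmin [681. 689.] z [ 95. 423.]
-60 578 xmin [698. 725.] z [182. 434.]
-40 514 xmin [727. 749.] z [202. 437.]
-20 988 xmin [693. 700.] z [ 94. 429.]
0 1027 xmin [698. 707.] z [116. 428.]
20 1359 xmin [700. 710.] z [ 87. 424.]
40 720 xmin [701. 718.] z [ 95. 435.]
60 934 xmin [673. 680.] z [ 80. 432.]
80 504 xmin [672. 674.] z [ 71. 438.]
100 521 xmin [672. 675.] z [ 69. 438.]
120 564 xmin [673. 674.] z [ 69. 438.]
140 208 xmin [672. 673.] z [ 64. 100.]
```

Emit:
send_rows([
  {"offset": [0,0,0],"twist": [0,0,-7.15]},
  {"offset": [0,0,0],"twist": [0,0,-7.15]},
  {"offset": [0,0,0],"twist": [0,0,-7.15]},
  {"offset": [0,0,0],"twist": [0,0,-7.15]},
  {"offset": [0,0,0],"twist": [0,0,-7.15]},
], gripper=0.0878)

```text
t: 7.1
ee_pos: [445.2, -105.2, 329.1]
orientation: [2.985, 0.959, 0.016]
ft_force: [-0.8, 0.8, 0.8]
width: 87.9
```

Emit:
send_rows([
  {"offset": [0,0,0],"twist": [0,0,-7.15]},
  {"offset": [0,0,0],"twist": [0,0,-7.15]},
  {"offset": [0,0,0],"twist": [0,0,-7.15]},
  {"offset": [0,0,0],"twist": [0,0,-7.15]},
  {"offset": [0,0,0],"twist": [0,0,-7.15]},
])

```text
t: 7.52
ee_pos: [445.0, -105.1, 328.9]
orientation: [2.542, 1.828, 0.014]
ft_force: [0.3, 0.1, -1.1]
width: 87.9
```

Emit:
send_rows([
  {"offset": [0,0,0],"twist": [0,0,-7.15]},
  {"offset": [0,0,0],"twist": [0,0,-7.15]},
  {"offset": [0,0,0],"twist": [0,0,-7.15]},
  {"offset": [0,0,0],"twist": [0,0,-7.15]},
  {"offset": [0,0,0],"twist": [0,0,-7.15]},
])

```text
t: 7.93
ee_pos: [444.7, -105.1, 328.4]
orientation: [1.855, 2.519, 0.009]
ft_force: [-0.1, 0.1, 0.5]
width: 88.1
```

Emit:
send_rows([
  {"offset": [0,0,0],"twist": [0,0,-7.15]},
  {"offset": [0,0,0],"twist": [0,0,-7.15]},
  {"offset": [0,0,0],"twist": [0,0,-7.15]},
  {"offset": [0,0,0],"twist": [0,0,-7.15]},
  {"offset": [0,0,0],"twist": [0,0,-7.15]},
])

```text
t: 8.35
ee_pos: [444.4, -105.1, 327.8]
orientation: [0.99, 2.965, 0.002]
ft_force: [0.3, -0.1, -0.2]
width: 87.9
```

Emit:
send_rows([
  {"offset": [0,0,0],"twist": [0,0,-7.15]},
  {"offset": [0,0,0],"twist": [0,0,-7.15]},
  {"offset": [0,0,0],"twist": [0,0,-7.15]},
  {"offset": [0,0,0],"twist": [0,0,-7.15]},
  {"offset": [0,0,0],"twist": [0,0,0]},
])

```text
t: 8.77
ee_pos: [444.1, -105.0, 327.2]
orientation: [0.219, 3.118, -0.005]
ft_force: [0.5, 0.1, 0.5]
width: 87.6
```

```bash
python3 - <<'E'
from h import *
plan((559,68,320),180)
E
```

```text
tcp [ 444.1 -105.   327.2] z-axis [ 0.016 -0.004 -1.   ] F [0.5 0.1 0.5] w 87.6 t 8.77 j6 -1.69
offset [-89.4 187.4   8.4] twist [-0.17  0.93 -8.03]
```

Emit:
send_rows([
  {"offset": [0,0,0],"twist": [-0.2,0.9,-4]},
  {"offset": [-0.01,0.015,0],"twist": [0,0,-4]},
  {"offset": [-0.021,0.03,0],"twist": [0,0,0]},
  {"offset": [-0.021,0.03,0],"twist": [0,0,0]},
  {"offset": [-0.021,0.03,0],"twist": [0,0,0]},
])

```text
t: 9.18
ee_pos: [517.8, -2.1, 326.6]
orientation: [-0.035, -3.139, -0.001]
ft_force: [1.2, -1.4, 0.8]
width: 88.0
```

Emit:
send_rows([
  {"offset": [-0.021,0.03,0],"twist": [0,0,0]},
  {"offset": [-0.019,0.03,0],"twist": [0,0,0]},
  {"offset": [0,0,0],"twist": [0,0,0]},
  {"offset": [0,0,0],"twist": [0,0,0]},
  {"offset": [0,0,0],"twist": [0,0,0]},
])

```text
t: 9.6
ee_pos: [564.1, 65.3, 326.1]
orientation: [0.055, 3.139, 0.003]
ft_force: [0.6, -0.3, 0.3]
width: 87.7
```

```bash
python3 - <<'E'
from h import *
plan((559,68,186),180)
im,d,K,P,w,tcp,yaw=wr('w5.png')
print(np.round(P[:3,3],0))
blob(im,w,(559,68),50,22,36,None,'roll')
plan((559,68,186),180)
E
```

```text
tcp [564.1  65.3 326.1] z-axis [ 0.002  0.002 -1.   ] F [ 0.6 -0.3  0.3] w 87.7 t 9.6 j6 -1.44
offset [  5.4   2.2 140.1] twist [ 0.1  0.1 -2. ]
tcp [564.1  65.3 326.1] yaw 178.0 F [ 0.6 -0.3  0.3] w 87.7 t 9.6
[486.  67. 305.]
roll 3225 mean [558.9  68.9  29.1] rect [559.9  69. ] [60.4 60.3] 71.9 circ [560.1  69.1] 30.6 z [27.7 29.2 30.3]
tcp [563.7  64.9 326. ] z-axis [ 0.001  0.002 -1.   ] F [-0.7  0.4  0.5] w 87.9 t 9.65 j6 -1.44
offset [  5.    2.7 140. ] twist [ 0.09  0.07 -2.01]
```

View pics/w5.png

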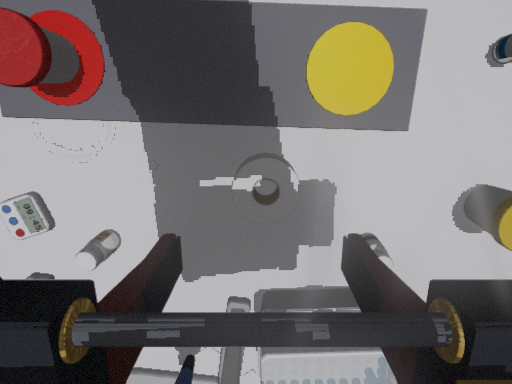

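Emit:
send_rows([
  {"offset": [0.004,0.004,0.02],"twist": [0,0,-2]},
  {"offset": [0,0,0.03],"twist": [0,0,0]},
  {"offset": [0,0,0.03],"twist": [0,0,0]},
  {"offset": [0,0,0.02],"twist": [0,0,0]},
  {"offset": [0,0,0],"twist": [0,0,0]},
])

```text
t: 10.07
ee_pos: [557.9, 63.4, 225.6]
orientation: [0.017, 3.136, 0.002]
ft_force: [-0.4, -1.3, 0.6]
width: 88.1
```

```bash
python3 - <<'E'
from h import *
plan((560,69,186),180)
E
```

```text
tcp [557.9  63.4 225.6] z-axis [ 0.005  0.001 -1.   ] F [-0.4 -1.3  0.6] w 88.1 t 10.07 j6 -1.47
offset [-1.9  5.5 39.6] twist [ 0.08  0.31 -0.63]
```

Emit:
send_rows([
  {"offset": [-0.002,0.006,0.012],"twist": [0,0.3,-0.6]},
  {"offset": [0,0.001,0.012],"twist": [0,0,0]},
  {"offset": [0,0.001,0.01],"twist": [0,0,0]},
  {"offset": [0,0,0.004],"twist": [0,0,0]},
  {"offset": [0,0,0],"twist": [0,0,0]},
])

```text
t: 10.48
ee_pos: [558.9, 67.3, 187.9]
orientation: [-0.014, -3.141, -0.002]
ft_force: [-0.0, -0.7, 0.2]
width: 87.7
```

```bash
python3 - <<'E'
from h import *
plan((560,69,186),180)
E
```

```text
tcp [558.9  67.3 187.9] z-axis [-0.001  0.001 -1.   ] F [-0.  -0.7  0.2] w 87.7 t 10.48 j6 -1.46
offset [-1.1  1.7  1.9] twist [ 0.06 -0.04 -0.52]
```

Grip and lift.

Emit:
send_rows([
  {"offset": [-0.001,0.002,0.002],"twist": [0,0,0]},
  {"offset": [0,0,0],"twist": [0,0,0]},
  {"offset": [0,0,0],"twist": [0,0,0]},
  {"offset": [0,0,0],"twist": [0,0,0]},
  {"offset": [0,0,0],"twist": [0,0,0]},
], gripper=0.05)

```text
t: 10.9
ee_pos: [560.8, 69.1, 188.0]
orientation: [0.016, 3.139, 0.002]
ft_force: [-0.6, 0.0, -0.5]
width: 59.2
```

Emit:
send_rows([
  {"offset": [0,0,0],"twist": [0,0,0]},
  {"offset": [0,0,0],"twist": [0,0,0]},
  {"offset": [0,0,0],"twist": [0,0,0]},
  {"offset": [0,0,-0.025],"twist": [0,0,0]},
  {"offset": [0,0,-0.025],"twist": [0,0,0]},
])

```text
t: 11.32
ee_pos: [558.9, 69.1, 235.2]
orientation: [-0.015, -3.136, -0.001]
ft_force: [0.4, -0.1, 0.4]
width: 59.1
```

```bash
python3 - <<'E'
from h import *
plan((452.3,20.3,250),180)
E
```

```text
tcp [558.9  69.1 235.2] z-axis [-0.005  0.    -1.   ] F [ 0.4 -0.1  0.4] w 59.1 t 11.32 j6 -1.46
offset [106.2 -49.8 -14.2] twist [ 0.02 -0.31 -0.55]
```

Emit:
send_rows([
  {"offset": [0.025,-0.012,-0.01],"twist": [0,-0.3,-0.5]},
  {"offset": [0.03,-0.014,0],"twist": [0,0,0]},
  {"offset": [0.03,-0.014,0],"twist": [0,0,0]},
  {"offset": [0.02,-0.01,0],"twist": [0,0,0]},
  {"offset": [0,0,0],"twist": [0,0,0]},
])

```text
t: 11.73
ee_pos: [452.5, 18.8, 250.1]
orientation: [-0.003, 3.13, 0.002]
ft_force: [0.2, 0.4, -0.3]
width: 59.8
```

```bash
python3 - <<'E'
from h import *
plan((452.3,20.3,194),180)
im,d,K,P,w,tcp,yaw=wr('w6.png')
r,y=masks(im)
blob(im,w,(461,145),60,-4,12,y,'yelmat')
blob(im,w,(452,20),60,45,130,None,'roll')
E
```

```text
tcp [452.5  18.8 250.1] z-axis [ 0.011  0.001 -1.   ] F [ 0.2  0.4 -0.3] w 59.8 t 11.73 j6 -1.56
offset [ 0.8  1.4 56.1] twist [0.08 0.65 0.1 ]
tcp [452.5  18.8 250.1] yaw -179.9 F [ 0.2  0.4 -0.3] w 59.8 t 11.73
yelmat 7633 mean [459.2 144.6   4.1] rect [460.6 144.8] [75.4 74.9] 79.4 circ [461.8 145.3] 39.3 z [3.1 4.1 5.1]
roll 16740 mean [446.6  18.3  93.9] rect [448.8  18. ] [84.7 52.2] 87.7 circ [442.4  18.2] 42.4 z [ 71.2  91.5 123.6]
```

View pics/w6.png

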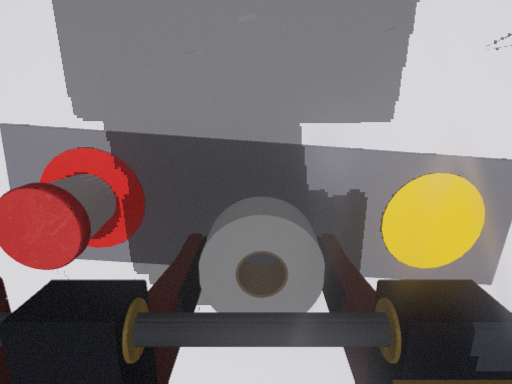

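Emit:
send_rows([
  {"offset": [0.001,0.003,0.015],"twist": [0,0.6,0.1]},
  {"offset": [0,0.001,0.02],"twist": [0,0,0]},
  {"offset": [0,0.001,0.015],"twist": [0,0,0]},
  {"offset": [0,0,0.004],"twist": [0,0,0]},
  {"offset": [0,0,0],"twist": [0,0,0]},
])

```text
t: 12.2
ee_pos: [460.2, 25.5, 196.4]
orientation: [0.002, 3.127, 0.003]
ft_force: [-0.2, 0.9, -0.1]
width: 59.2
```

```bash
python3 - <<'E'
from h import *
plan((452.4,20.4,191.5),180)
E
```

```text
tcp [460.2  25.5 196.4] z-axis [ 0.014  0.002 -1.   ] F [-0.2  0.9 -0.1] w 59.2 t 12.2 j6 -1.54
offset [ 7.9 -5.1  4.8] twist [ 0.12  0.81 -0.06]
```

Emit:
send_rows([
  {"offset": [0.006,-0.005,0],"twist": [0.1,0.8,0]},
  {"offset": [0.002,0,0.002],"twist": [0,0,0]},
  {"offset": [0,0,0],"twist": [0,0,0]},
  {"offset": [0,0,0],"twist": [0,0,0]},
  {"offset": [0,0,0],"twist": [0,0,0]},
])

```text
t: 12.62
ee_pos: [453.6, 20.3, 195.9]
orientation: [0.001, 3.139, 0.0]
ft_force: [-0.0, 0.1, -1.1]
width: 59.2
```

```bash
python3 - <<'E'
from h import *
plan((452.4,20.4,191),180)
E
```

```text
tcp [453.6  20.3 195.9] z-axis [ 0.002  0.    -1.   ] F [-0.   0.1 -1.1] w 59.2 t 12.62 j6 -1.55
offset [1.2 0.1 4.9] twist [ 0.01  0.12 -0.04]
```

Emit:
send_rows([
  {"offset": [0.001,0,0.004],"twist": [0,0,0]},
  {"offset": [0,0,0.001],"twist": [0,0,0]},
  {"offset": [0,0,0],"twist": [0,0,0]},
  {"offset": [0,0,0],"twist": [0,0,0]},
  {"offset": [0,0,0],"twist": [0,0,0]},
])

```text
t: 13.03
ee_pos: [453.0, 20.3, 191.4]
orientation: [0.001, 3.137, 0.0]
ft_force: [0.3, -0.1, 0.4]
width: 59.6
```

Emit:
send_rows([
  {"offset": [0,0,0],"twist": [0,0,0]},
  {"offset": [0,0,0],"twist": [0,0,0]},
  {"offset": [0,0,0],"twist": [0,0,0]},
  {"offset": [0,0,-0.03],"twist": [0,0,0]},
  {"offset": [0,0,-0.04],"twist": [0,0,0]},
], gripper=0.0878)

```text
t: 13.45
ee_pos: [450.6, 20.3, 256.8]
orientation: [-0.001, -3.132, -0.0]
ft_force: [0.7, -0.4, 0.4]
width: 86.8
```

Emit:
send_rows([
  {"offset": [0,0,-0.04],"twist": [0,0,0]},
  {"offset": [0,0,-0.03],"twist": [0,0,0]},
  {"offset": [0,0,0],"twist": [0,0,0]},
  {"offset": [0,0,0],"twist": [0,0,0]},
  {"offset": [0,0,0],"twist": [0,0,0]},
])

```text
t: 13.87
ee_pos: [452.2, 20.3, 335.5]
orientation: [-0.001, -3.141, -0.0]
ft_force: [0.2, 1.6, -0.4]
width: 88.0
```

```bash
python3 - <<'E'
from h import *
im,d,K,P,w,tcp,yaw=wr('w7.png')
r,y=masks(im)
blob(im,w,(461,145),60,-4,12,y,'yelmat')
blob(im,w,(452,20),50,25,40,None,'roll')
blob(im,w,(443,-105),45,53,70,r,'red')
plan((587,279.5,330),180)
E
```

```text
tcp [452.2  20.3 335.5] yaw 179.96 F [ 0.2  1.6 -0.4] w 88.0 t 13.87
yelmat 4337 mean [459.4 144.5   4.1] rect [460.4 144.6] [74.8 75. ] 51.2 circ [460.8 144.6] 38.2 z [2.9 4.1 5.2]
roll 3065 mean [451.5  19.4  32.1] rect [452.6  19.1] [60.6 59.9] 0.6 circ [452.7  19.5] 30.6 z [30.8 32.2 33.4]
red 2954 mean [ 441.4 -104.3   62.2] rect [ 442.5 -105.1] [48.5 49.4] 28.4 circ [ 442.6 -105.2] 24.9 z [60.4 62.5 63.6]
tcp [451.9  20.3 334.9] z-axis [-0.002  0.    -1.   ] F [-1.  -0.2 -0.3] w 87.7 t 13.92 j6 -1.55
offset [-134.9  259.3    4.8] twist [ 0.01 -0.09 -0.04]
```

Emit:
send_rows([
  {"offset": [-0.017,0.032,0],"twist": [0,0,0]},
  {"offset": [-0.017,0.033,0],"twist": [0,0,0]},
  {"offset": [-0.017,0.033,0],"twist": [0,0,0]},
  {"offset": [-0.017,0.033,0],"twist": [0,0,0]},
  {"offset": [-0.017,0.033,0],"twist": [0,0,0]},
], gripper=0.07)

```text
t: 14.33
ee_pos: [535.4, 184.2, 324.8]
orientation: [-0.017, -3.122, 0.007]
ft_force: [0.9, -1.3, -0.0]
width: 70.1
```

Emit:
send_rows([
  {"offset": [-0.017,0.033,0],"twist": [0,0,0]},
  {"offset": [-0.017,0.033,0],"twist": [0,0,0]},
  {"offset": [-0.014,0.027,0],"twist": [0,0,0]},
  {"offset": [0,0,0],"twist": [0,0,0]},
  {"offset": [0,0,0],"twist": [0,0,0]},
])

```text
t: 14.75
ee_pos: [585.9, 287.4, 309.9]
orientation: [-0.008, -3.109, 0.016]
ft_force: [-0.7, -1.3, -0.9]
width: 70.1
```

```bash
python3 - <<'E'
from h import *
im,d,K,P,w,tcp,yaw=wr('w8.png')
r,y=masks(im)
blob(im,w,(587,279),50,48,66,y,'ycup')
plan((587,279.5,213),180)
E
```

```text
tcp [585.9 287.4 309.9] yaw 179.7 F [-0.7 -1.3 -0.9] w 70.1 t 14.75
ycup 2904 mean [588.  282.1  57.3] rect [588.3 282.4] [48.3 47.4] 88.6 circ [588.2 282. ] 24.6 z [56.3 57.4 58.4]
tcp [585.6 287.  309.7] z-axis [-0.033 -0.01  -0.999] F [ 0.5 -0.9  0.2] w 70.0 t 14.8 j6 -1.13
offset [-4.6 -6.5 96.7] twist [-0.57 -1.89 -0.33]
```

View pics/w8.png

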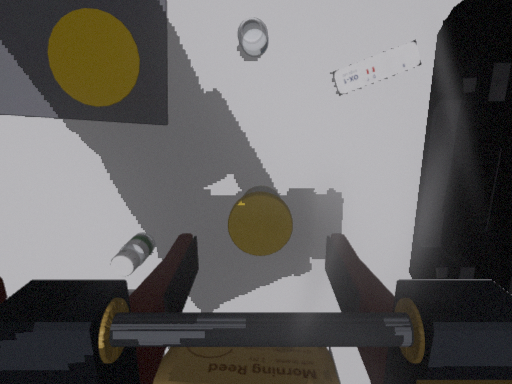

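Emit:
send_rows([
  {"offset": [-0.002,-0.005,0],"twist": [-0.6,-1.9,-0.3]},
  {"offset": [0,0,0.02],"twist": [0,0,0]},
  {"offset": [0,0,0.02],"twist": [0,0,0]},
  {"offset": [0,0,0.01],"twist": [0,0,0]},
  {"offset": [0,0,0],"twist": [0,0,0]},
])

```text
t: 15.22
ee_pos: [584.3, 275.6, 254.0]
orientation: [-0.006, -3.135, 0.005]
ft_force: [0.2, -0.2, 0.2]
width: 70.0
```

```bash
python3 - <<'E'
from h import *
plan((588.2,282,213),180)
E
```

```text
tcp [584.3 275.6 254. ] z-axis [-0.006 -0.003 -1.   ] F [ 0.2 -0.2  0.2] w 70.0 t 15.22 j6 -1.14
offset [-4.1  6.6 40.9] twist [-0.2  -0.37 -0.22]
```

Emit:
send_rows([
  {"offset": [-0.004,0.006,0],"twist": [-0.2,-0.4,-0.2]},
  {"offset": [0,0.001,0.015],"twist": [0,0,0]},
  {"offset": [0,0.001,0.015],"twist": [0,0,0]},
  {"offset": [0,0,0.01],"twist": [0,0,0]},
  {"offset": [0,0,0],"twist": [0,0,0]},
])

```text
t: 15.63
ee_pos: [588.9, 282.5, 211.7]
orientation: [0.003, 3.14, 0.001]
ft_force: [-0.8, -1.1, 0.6]
width: 70.2
```

```bash
python3 - <<'E'
from h import *
plan((588.2,282,213),180)
E
```

```text
tcp [588.9 282.5 211.7] z-axis [ 0.002  0.001 -1.   ] F [-0.8 -1.1  0.6] w 70.2 t 15.63 j6 -1.14
offset [ 0.7 -0.5 -1.3] twist [ 0.03  0.11 -0.12]
```

Emit:
send_rows([
  {"offset": [0,0,0],"twist": [0,0,0]},
  {"offset": [0,0,0],"twist": [0,0,0]},
  {"offset": [0,0,0],"twist": [0,0,0]},
  {"offset": [0,0,0],"twist": [0,0,0]},
  {"offset": [0,0,0],"twist": [0,0,0]},
], gripper=0.04)

```text
t: 16.05
ee_pos: [588.9, 282.9, 211.3]
orientation: [0.003, 3.14, 0.001]
ft_force: [-0.4, -0.6, -0.7]
width: 49.2
```

Emit:
send_rows([
  {"offset": [0,0,0],"twist": [0,0,0]},
  {"offset": [0,0,-0.02],"twist": [0,0,0]},
  {"offset": [0,0,-0.03],"twist": [0,0,0]},
  {"offset": [0,0,-0.025],"twist": [0,0,0]},
  {"offset": [0,0,0],"twist": [0,0,0]},
])

```text
t: 16.47
ee_pos: [588.4, 282.7, 288.4]
orientation: [-0.002, -3.141, 0.001]
ft_force: [1.5, 0.4, 0.1]
width: 49.2
```

Emit:
send_rows([
  {"offset": [0.025,-0.027,0],"twist": [0,0,0]},
  {"offset": [0.026,-0.028,0],"twist": [0,0,0]},
  {"offset": [0.026,-0.028,0],"twist": [0,0,0]},
  {"offset": [0.026,-0.028,0],"twist": [0,0,0]},
  {"offset": [0.02,-0.021,0],"twist": [0,0,0]},
])

```text
t: 16.88
ee_pos: [464.6, 150.7, 289.3]
orientation: [-0.005, 3.13, 0.008]
ft_force: [0.2, 0.3, -1.2]
width: 49.2
```

```bash
python3 - <<'E'
from h import *
plan((461,144.9,218),180)
E
```

```text
tcp [464.6 150.7 289.3] z-axis [ 0.012  0.005 -1.   ] F [ 0.2  0.3 -1.2] w 49.2 t 16.88 j6 -1.29
offset [ 4.5 -6.2 71.2] twist [0.29 0.69 0.18]
```

Emit:
send_rows([
  {"offset": [0.003,-0.005,0.01],"twist": [0.3,0.7,0.2]},
  {"offset": [0,0,0.02],"twist": [0,0,0]},
  {"offset": [0,0,0.02],"twist": [0,0,0]},
  {"offset": [0,0,0.01],"twist": [0,0,0]},
  {"offset": [0,0,0],"twist": [0,0,0]},
])

```text
t: 17.3
ee_pos: [457.5, 141.7, 226.7]
orientation: [-0.008, -3.139, 0.002]
ft_force: [-0.6, -0.0, -0.1]
width: 49.4
```

```bash
python3 - <<'E'
from h import *
plan((461,144.9,217),180)
E
```

```text
tcp [457.5 141.7 226.7] z-axis [-0.002 -0.001 -1.   ] F [-0.6 -0.  -0.1] w 49.4 t 17.3 j6 -1.29
offset [-3.5  3.2  9.7] twist [-0.07 -0.13 -0.29]
```

Emit:
send_rows([
  {"offset": [-0.003,0.003,0.003],"twist": [0,0,0]},
  {"offset": [0,0,0.004],"twist": [0,0,0]},
  {"offset": [0,0,0.002],"twist": [0,0,0]},
  {"offset": [0,0,0],"twist": [0,0,0]},
  {"offset": [0,0,0],"twist": [0,0,0]},
])

```text
t: 17.72
ee_pos: [463.0, 146.5, 217.3]
orientation: [-0.006, -3.141, 0.001]
ft_force: [0.1, 0.4, 0.3]
width: 48.8
```

```bash
python3 - <<'E'
from h import *
plan((461,144.9,217),180)
E
```

```text
tcp [463.  146.5 217.3] z-axis [-0.    -0.001 -1.   ] F [0.1 0.4 0.3] w 48.8 t 17.72 j6 -1.28
offset [ 2.  -1.6  0.3] twist [-0.04 -0.03 -0.22]
```

Emit:
send_rows([
  {"offset": [0.001,-0.001,0],"twist": [0,0,0]},
  {"offset": [0,0,0],"twist": [0,0,0]},
  {"offset": [0,0,0],"twist": [0,0,0]},
  {"offset": [0,0,0],"twist": [0,0,0]},
  {"offset": [0,0,0],"twist": [0,0,0]},
])

```text
t: 18.13
ee_pos: [462.3, 145.7, 218.8]
orientation: [0.006, 3.139, 0.0]
ft_force: [-0.2, 0.6, 0.2]
width: 49.2
```

Emit:
send_rows([
  {"offset": [0,0,0],"twist": [0,0,0]},
  {"offset": [0,0,0],"twist": [0,0,0]},
  {"offset": [0,0,0],"twist": [0,0,0]},
  {"offset": [0,0,-0.03],"twist": [0,0,0]},
  {"offset": [0,0,-0.04],"twist": [0,0,0]},
], gripper=0.075)

```text
t: 18.55
ee_pos: [460.0, 144.9, 284.2]
orientation: [-0.006, -3.131, 0.006]
ft_force: [0.5, -0.2, 0.0]
width: 74.6
```

Emit:
send_rows([
  {"offset": [0,0,-0.03],"twist": [0,0,0]},
  {"offset": [0,0,-0.01],"twist": [0,0,0]},
  {"offset": [0,0,0],"twist": [0,0,0]},
  {"offset": [0,0,0],"twist": [0,0,0]},
  {"offset": [0,0,0],"twist": [0,0,0]},
], gripper=0.0878)

```text
t: 18.97
ee_pos: [461.6, 145.4, 331.6]
orientation: [-0.006, -3.14, 0.002]
ft_force: [0.9, 0.2, 0.4]
width: 87.9
```

```bash
python3 - <<'E'
from h import *
im,d,K,P,w,tcp,yaw=wr('w9.png')
r,y=masks(im)
blob(im,w,(461,145),45,-4,12,y,'yelmat')
blob(im,w,(461,145),45,53,70,y,'ycup')
plan((530,-284,330),180)
E
```

```text
tcp [461.6 145.4 331.6] yaw 179.78 F [0.9 0.2 0.4] w 87.9 t 18.97
yelmat 2069 mean [444.9 143.9   4.3] rect [452.1 144.1] [58.2 74.8] 2.8 circ [460.6 144.5] 38.0 z [3.1 4.3 5.5]
ycup 2906 mean [460.4 145.6  62.2] rect [461.4 145.8] [49.3 48.9] 86.9 circ [461.9 145.6] 25.2 z [60.8 62.3 63.4]
tcp [461.4 145.3 331.2] z-axis [-0.003 -0.001 -1.   ] F [ 0.1 -0.4 -0.5] w 87.6 t 19.02 j6 -1.29
offset [ -70.2 -429.1    1.6] twist [-0.07 -0.16 -0.22]
```

Emit:
send_rows([
  {"offset": [-0.006,-0.033,0],"twist": [0,0,0]},
  {"offset": [-0.006,-0.036,0],"twist": [0,0,0]},
  {"offset": [-0.006,-0.036,0],"twist": [0,0,0]},
  {"offset": [-0.006,-0.036,0],"twist": [0,0,0]},
  {"offset": [-0.006,-0.036,0],"twist": [0,0,0]},
])

```text
t: 19.43
ee_pos: [490.1, -31.9, 324.7]
orientation: [0.013, -3.128, 0.001]
ft_force: [1.6, -0.2, 0.7]
width: 87.9
```

Emit:
send_rows([
  {"offset": [-0.006,-0.036,0],"twist": [0,0,0]},
  {"offset": [-0.006,-0.036,0],"twist": [0,0,0]},
  {"offset": [-0.006,-0.036,0],"twist": [0,0,0]},
  {"offset": [-0.006,-0.036,0],"twist": [0,0,0]},
  {"offset": [-0.006,-0.036,0],"twist": [0,0,0]},
])

```text
t: 19.85
ee_pos: [519.4, -220.5, 315.7]
orientation: [0.013, -3.115, -0.006]
ft_force: [-0.4, -0.0, -0.6]
width: 88.1
```

Emit:
send_rows([
  {"offset": [-0.006,-0.036,0],"twist": [0,0,0]},
  {"offset": [-0.004,-0.03,0],"twist": [0,0,0]},
  {"offset": [0,0,0],"twist": [0,0,7]},
  {"offset": [0,0,0],"twist": [0,0,7]},
  {"offset": [0,0,0],"twist": [0,0,7]},
])

```text
t: 20.27
ee_pos: [528.4, -298.4, 305.2]
orientation: [-0.573, -3.052, -0.003]
ft_force: [-0.2, -0.2, -0.4]
width: 87.9
```

```bash
python3 - <<'E'
from h import *
im,d,K,P,w,tcp,yaw=wr('w10.png')
blob(im,w,(530,-284),50,8,25,None,'timer')
plan((530,-284,187),151)
E
```

```text
tcp [ 528.4 -298.4  305.2] yaw 158.75 F [-0.2 -0.2 -0.4] w 87.9 t 20.27
timer 4529 mean [ 528.4 -283.2   16.6] rect [ 530.4 -283.8] [60.8 61.1] 61.7 circ [ 529.9 -283.8] 37.8 z [14.4 16.7 18.5]
tcp [ 528.2 -298.1  304.7] z-axis [-0.037  0.009 -0.999] F [ 0.8 -0.4 -1. ] w 87.9 t 20.32 j6 -1.72
offset [ -0.9  14.4 117.7] twist [-0.44 -2.12  7.33]
```

View pics/w10.png

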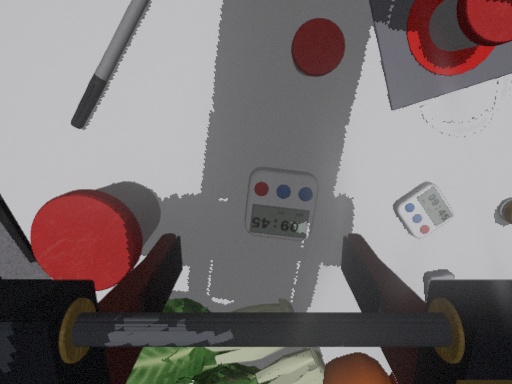

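Emit:
send_rows([
  {"offset": [0,0.014,0],"twist": [-0.4,-2.1,6.9]},
  {"offset": [0,0,0.02],"twist": [0,0,0]},
  {"offset": [0,0,0.02],"twist": [0,0,0]},
  {"offset": [0,0,0.01],"twist": [0,0,0]},
  {"offset": [0,0,0],"twist": [0,0,0]},
])

```text
t: 20.73
ee_pos: [531.9, -283.9, 247.0]
orientation: [-0.743, -3.042, -0.003]
ft_force: [0.2, 0.5, -0.3]
width: 87.7
```

```bash
python3 - <<'E'
from h import *
plan((530.2,-283.8,187),151.7)
W=np.load('top0.npz')['w']
for x0 in range(550,670,15):
    p=W[(W[...,0]>=x0)&(W[...,0]<x0+15)&(W[...,1]>-390)&(W[...,1]<-200)&(W[...,2]>20)]
    if len(p): print(x0,len(p),'y',np.round(p[:,1].min()),np.round(p[:,1].max()),'zmax',np.round(p[:,2].max()))
E
```

```text
tcp [ 531.9 -283.9  247. ] z-axis [-0.01   0.004 -1.   ] F [ 0.2  0.5 -0.3] w 87.7 t 20.73 j6 -1.6
offset [ 0.9 -0.7 60. ] twist [-0.04 -0.61  0.85]
550 3 y -293.0 -273.0 zmax 21.0
580 3 y -389.0 -384.0 zmax 26.0
595 52 y -390.0 -334.0 zmax 45.0
610 174 y -390.0 -307.0 zmax 51.0
625 145 y -390.0 -309.0 zmax 48.0
640 93 y -388.0 -310.0 zmax 46.0
655 11 y -364.0 -320.0 zmax 30.0
```

Emit:
send_rows([
  {"offset": [0,0,0.01],"twist": [0,-0.6,0.8]},
  {"offset": [0,0,0.02],"twist": [0,0,0]},
  {"offset": [0,0,0.01],"twist": [0,0,0]},
  {"offset": [0,0,0],"twist": [0,0,0]},
  {"offset": [0,0,0],"twist": [0,0,0]},
])

```text
t: 21.15
ee_pos: [531.8, -283.4, 204.5]
orientation: [-0.755, -3.045, -0.001]
ft_force: [0.2, 0.2, -0.4]
width: 87.8
```

```bash
python3 - <<'E'
from h import *
plan((530.2,-283.8,187),151.7)
E
```

```text
tcp [ 531.8 -283.4  204.5] z-axis [-0.004  0.001 -1.   ] F [ 0.2  0.2 -0.4] w 87.8 t 21.15 j6 -1.59
offset [ 1.1 -1.1 17.5] twist [-0.04 -0.24  0.45]
```

Emit:
send_rows([
  {"offset": [0.001,-0.001,0.006],"twist": [0,-0.2,0.4]},
  {"offset": [0,0,0.006],"twist": [0,0,0]},
  {"offset": [0,0,0.004],"twist": [0,0,0]},
  {"offset": [0,0,0],"twist": [0,0,0]},
  {"offset": [0,0,0],"twist": [0,0,0]},
])

```text
t: 21.57
ee_pos: [531.3, -284.5, 189.7]
orientation: [0.765, 3.044, -0.002]
ft_force: [-0.8, -0.6, 0.7]
width: 88.0
```

Emit:
send_rows([
  {"offset": [0,0,0],"twist": [0,0,0]},
  {"offset": [0,0,0],"twist": [0,0,0]},
  {"offset": [0,0,0],"twist": [0,0,0]},
  {"offset": [0,0,0],"twist": [0,0,0]},
  {"offset": [0,0,0],"twist": [0,0,0]},
], gripper=0.05)

```text
t: 21.98
ee_pos: [531.7, -284.7, 190.8]
orientation: [0.765, 3.042, -0.003]
ft_force: [-0.6, -0.6, -0.5]
width: 61.4
```

```bash
python3 - <<'E'
from h import *
plan((530.2,-283.8,187),151.7)
E
```

```text
tcp [ 531.7 -284.7  190.8] z-axis [ 0.004 -0.003 -1.   ] F [-0.6 -0.6 -0.5] w 61.4 t 21.98 j6 -1.59
offset [1.7 0.1 3.8] twist [-0.04  0.29  0.07]
```

Emit:
send_rows([
  {"offset": [0,0,0],"twist": [0,0,0]},
  {"offset": [0,0,-0.02],"twist": [0,0,0]},
  {"offset": [0,0,-0.035],"twist": [0,0,0]},
  {"offset": [0,0,-0.035],"twist": [0,0,0]},
  {"offset": [0,0,-0.01],"twist": [0,0,0]},
])

```text
t: 22.4
ee_pos: [529.8, -283.6, 289.6]
orientation: [-0.765, -3.042, -0.001]
ft_force: [1.5, -0.6, -0.3]
width: 61.6
```

Emit:
send_rows([
  {"offset": [0.02,0.022,0],"twist": [0,0,0]},
  {"offset": [0.024,0.026,0],"twist": [0,0,0]},
  {"offset": [0.024,0.026,0],"twist": [0,0,0]},
  {"offset": [0.024,0.026,0],"twist": [0,0,0]},
  {"offset": [0.024,0.026,0],"twist": [0,0,0]},
])

```text
t: 22.82
ee_pos: [488.6, -119.0, 293.0]
orientation: [0.777, 3.034, -0.005]
ft_force: [0.5, 1.4, -0.3]
width: 61.4
```

Emit:
send_rows([
  {"offset": [0.024,0.026,0],"twist": [0,0,0]},
  {"offset": [0.024,0.026,0],"twist": [0,0,0]},
  {"offset": [0.024,0.026,0],"twist": [0,0,0]},
  {"offset": [0.02,0.02,0],"twist": [0,0,0]},
  {"offset": [0,0,0],"twist": [0,0,0]},
])

```text
t: 23.23
ee_pos: [449.2, 20.6, 290.1]
orientation: [0.775, 3.038, -0.005]
ft_force: [-0.3, 0.2, -0.7]
width: 61.4
```

```bash
python3 - <<'E'
from h import *
im,d,K,P,w,tcp,yaw=wr('w11.png')
blob(im,w,(452,20),50,25,38,None,'roll')
plan((453.5,19,226),151.7)
E
```

```text
tcp [449.2  20.6 290.1] yaw 151.38 F [-0.3  0.2 -0.7] w 61.4 t 23.23
roll 987 mean [433.   30.4  31.9] rect [432.4  30.6] [51.4 14.4] 61.8 circ [438.7  27.2] 25.7 z [28.  32.2 33.4]
tcp [450.   19.4 290.3] z-axis [ 0.006 -0.005 -1.   ] F [-0.7 -0.2 -0.8] w 61.2 t 23.28 j6 -1.05
offset [-2.8  1.4 64.3] twist [-0.08  0.44 -0.29]
```

View pics/w11.png

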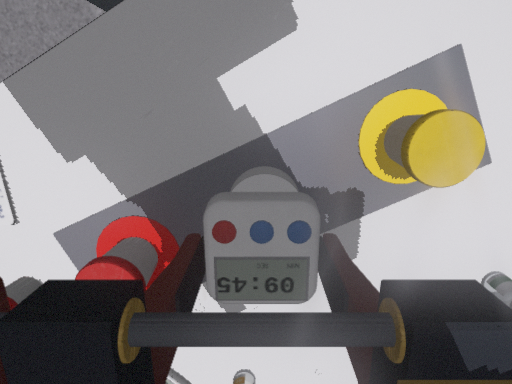

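Emit:
send_rows([
  {"offset": [-0.003,0.001,0.01],"twist": [0,0.4,-0.3]},
  {"offset": [0,0,0.02],"twist": [0,0,0]},
  {"offset": [0,0,0.01],"twist": [0,0,0]},
  {"offset": [0,0,0],"twist": [0,0,0]},
  {"offset": [0,0,0],"twist": [0,0,0]},
])

```text
t: 23.7
ee_pos: [455.9, 15.9, 246.9]
orientation: [0.767, 3.044, -0.001]
ft_force: [0.5, 0.5, -0.5]
width: 61.2
```

```bash
python3 - <<'E'
from h import *
im,d,K,P,w,tcp,yaw=wr()
z=tcp[2]-190.8+17
h=cv2.cvtColor(im,cv2.COLOR_BGR2HSV)
blob(im,w,tcp[:2],48,z-6,z+6,None,'timer in hand')
plan((453.5,19,226),151.7)
E
```

```text
tcp [455.9  15.9 246.9] yaw 151.73 F [ 0.5  0.5 -0.5] w 61.2 t 23.7
timer in hand 12369 mean [451.   17.3  72.9] rect [453.5  16.1] [79.5 60.3] 61.9 circ [451.1  17.4] 40.2 z [70.5 72.9 74.9]
tcp [455.8  15.8 247. ] z-axis [ 0.002 -0.001 -1.   ] F [-0.1 -0.1 -0.8] w 61.3 t 23.75 j6 -1.07
offset [ 3.6  1.7 21. ] twist [-0.    0.16  0.02]
```

Emit:
send_rows([
  {"offset": [0.002,0.002,0.006],"twist": [0,0,0]},
  {"offset": [0,0,0.007],"twist": [0,0,0]},
  {"offset": [0,0,0.003],"twist": [0,0,0]},
  {"offset": [0,0,0],"twist": [0,0,0]},
  {"offset": [0,0,0],"twist": [0,0,0]},
])

```text
t: 24.17
ee_pos: [456.1, 17.2, 230.2]
orientation: [0.77, 3.041, -0.0]
ft_force: [-1.0, 0.5, -0.5]
width: 61.6
```

```bash
python3 - <<'E'
from h import *
plan((454.6,18.5,224),151.7)
E
```

```text
tcp [456.1  17.2 230.2] z-axis [ 0.005 -0.001 -1.   ] F [-1.   0.5 -0.5] w 61.6 t 24.17 j6 -1.06
offset [2.  0.4 6.2] twist [ 0.06  0.28 -0.12]
```

Emit:
send_rows([
  {"offset": [0.002,0,0.003],"twist": [0,0.3,0]},
  {"offset": [0,0,0.002],"twist": [0,0,0]},
  {"offset": [0,0,0],"twist": [0,0,0]},
  {"offset": [0,0,0],"twist": [0,0,0]},
  {"offset": [0,0,0],"twist": [0,0,0]},
])

```text
t: 24.58
ee_pos: [454.3, 18.5, 225.3]
orientation: [0.77, 3.045, 0.003]
ft_force: [0.4, 0.2, -0.9]
width: 61.1
```

```bash
python3 - <<'E'
from h import *
plan((454.6,18.5,224),151.7)
E
```

```text
tcp [454.3  18.5 225.3] z-axis [ 0.001  0.001 -1.   ] F [ 0.4  0.2 -0.9] w 61.1 t 24.58 j6 -1.06
offset [-0.3  0.1  1.3] twist [ 0.09 -0.   -0.09]
```

Emit:
send_rows([
  {"offset": [0,0,0.001],"twist": [0,0,0]},
  {"offset": [0,0,0],"twist": [0,0,0]},
  {"offset": [0,0,0],"twist": [0,0,0]},
  {"offset": [0,0,0],"twist": [0,0,0]},
  {"offset": [0,0,0],"twist": [0,0,0]},
])

```text
t: 25.0
ee_pos: [454.5, 18.6, 224.5]
orientation: [0.77, 3.044, 0.003]
ft_force: [0.8, -0.8, 0.1]
width: 61.5
```

Emit:
send_rows([
  {"offset": [0,0,0],"twist": [0,0,0]},
  {"offset": [0,0,0],"twist": [0,0,0]},
  {"offset": [0,0,0],"twist": [0,0,0]},
  {"offset": [0,0,-0.03],"twist": [0,0,0]},
  {"offset": [0,0,-0.04],"twist": [0,0,0]},
], gripper=0.08)

```text
t: 25.42
ee_pos: [452.3, 18.4, 290.1]
orientation: [-0.767, -3.034, 0.003]
ft_force: [-0.5, -0.4, 0.1]
width: 80.1
```

Emit:
send_rows([
  {"offset": [0,0,-0.03],"twist": [0,0,0]},
  {"offset": [0,0,0],"twist": [0,0,0]},
  {"offset": [0,0,0],"twist": [0,0,0]},
  {"offset": [0,0,0],"twist": [0,0,0]},
  {"offset": [0,0,0],"twist": [0,0,0]},
])

```text
t: 25.83
ee_pos: [453.9, 18.3, 326.3]
orientation: [-0.77, -3.043, -0.001]
ft_force: [0.2, 0.2, 0.1]
width: 79.9
```

```bash
python3 - <<'E'
from h import *
im,d,K,P,w,tcp,yaw=wr('w12.png')
blob(im,w,(452.7,19.5),50,42,60,None,'timer')
plan((448,276,300),151.7)
E
```

```text
tcp [453.9  18.3 326.3] yaw 151.61 F [0.2 0.2 0.1] w 79.9 t 25.83
timer 4918 mean [450.2  20.1  49.7] rect [451.5  19.4] [60.4 59.6] 61.6 circ [452.2  19. ] 38.1 z [47.6 49.7 51.5]
tcp [453.8  18.3 326.1] z-axis [-0.003  0.001 -1.   ] F [0.7 0.  0.2] w 80.0 t 25.88 j6 -1.06
offset [127.5 223.9  26.4] twist [-0.03 -0.21 -0.09]
```

Timer sits at (451.5, 19.4), about 1 mm off the roll. On to the vial.

Emit:
send_rows([
  {"offset": [0.016,0.028,0],"twist": [0,0,0]},
  {"offset": [0.016,0.028,0],"twist": [0,0,0]},
  {"offset": [0.016,0.028,0],"twist": [0,0,0]},
  {"offset": [0.016,0.028,0],"twist": [0,0,0]},
  {"offset": [0.016,0.028,0],"twist": [0,0,0]},
], gripper=0.05)

```text
t: 26.3
ee_pos: [449.3, 179.7, 319.8]
orientation: [-0.784, -3.028, 0.009]
ft_force: [0.3, -0.2, 0.3]
width: 51.8
```

Emit:
send_rows([
  {"offset": [0.016,0.028,0],"twist": [0,0,0]},
  {"offset": [0.016,0.028,0],"twist": [0,0,0]},
  {"offset": [0.012,0.022,0],"twist": [0,0,0]},
  {"offset": [0,0,0.02],"twist": [0,0,0]},
  {"offset": [0,0,0],"twist": [0,0,0]},
])

```text
t: 26.72
ee_pos: [445.7, 279.1, 292.3]
orientation: [-0.774, -3.024, 0.017]
ft_force: [-0.2, -0.8, -0.1]
width: 49.6
```

```bash
python3 - <<'E'
from h import *
im,d,K,P,w,tcp,yaw=wr('w13.png')
blob(im,w,(448,274),35,10,60,None,'vial')
blob(im,w,(448,274),35,36,60,None,'vialtop')
blob(im,w,(448,274),35,20,36,None,'vialmid')
plan((448,274,188),151.7)
E
```

```text
tcp [445.7 279.1 292.3] yaw 151.3 F [-0.2 -0.8 -0.1] w 49.6 t 26.72
vial 802 mean [446.5 279.   29.9] rect [447.8 278.2] [22.1 21.8] 36.5 circ [448.  278.3] 11.4 z [15.2 31.4 42.7]
vialtop 215 mean [447.9 277.9  40.8] rect [448.3 277.6] [15.7 15.8] 80.2 circ [448.4 277.9] 8.3 z [36.6 41.7 43.3]
vialmid 493 mean [446.5 279.   27.9] rect [447.7 278.1] [21.5 22.1] 7.4 circ [447.9 278.1] 11.3 z [20.5 29.4 35.1]
tcp [446.5 279.2 293.9] z-axis [-0.021 -0.005 -1.   ] F [ 0.9  1.3 -0.1] w 50.1 t 26.77 j6 -0.54
offset [ -5.5  -2.4 105.9] twist [-0.79 -0.91 -0.44]
```

View pics/w13.png

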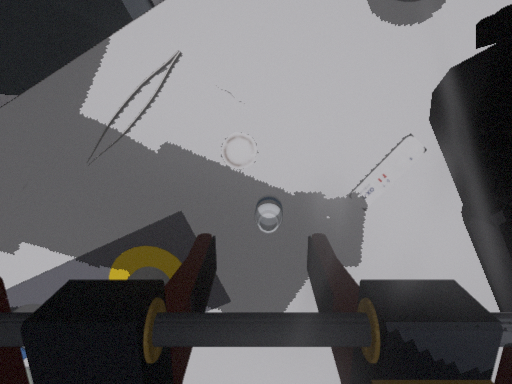

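Emit:
send_rows([
  {"offset": [-0.002,0,0],"twist": [-0.8,-0.9,-0.4]},
  {"offset": [0,0,0.02],"twist": [0,0,0]},
  {"offset": [0,0,0.02],"twist": [0,0,0]},
  {"offset": [0,0,0.01],"twist": [0,0,0]},
  {"offset": [0,0,0],"twist": [0,0,0]},
])

```text
t: 27.18
ee_pos: [449.9, 275.4, 243.5]
orientation: [0.771, 3.041, 0.003]
ft_force: [-0.1, -0.6, -0.2]
width: 49.9
```

```bash
python3 - <<'E'
from h import *
plan((448.1,278.1,186),151.7)
E
```

```text
tcp [449.9 275.4 243.5] z-axis [ 0.005  0.001 -1.   ] F [-0.1 -0.6 -0.2] w 49.9 t 27.18 j6 -0.55
offset [ 3.1  1.4 57.5] twist [ 0.18  0.21 -0.14]
```

Emit:
send_rows([
  {"offset": [0.003,0.002,0],"twist": [0.2,0.2,-0.1]},
  {"offset": [0,0,0.01],"twist": [0,0,0]},
  {"offset": [0,0,0.015],"twist": [0,0,0]},
  {"offset": [0,0,0.01],"twist": [0,0,0]},
  {"offset": [0,0,0],"twist": [0,0,0]},
])

```text
t: 27.6
ee_pos: [449.9, 278.0, 209.8]
orientation: [0.772, 3.041, 0.005]
ft_force: [-1.4, -0.1, -0.7]
width: 49.7
```

```bash
python3 - <<'E'
from h import *
plan((448.1,278.1,186),151.7)
E
```

```text
tcp [449.9 278.  209.8] z-axis [ 0.005  0.002 -1.   ] F [-1.4 -0.1 -0.7] w 49.7 t 27.6 j6 -0.54
offset [ 1.8 -0.8 23.8] twist [ 0.23  0.18 -0.17]
```

Emit:
send_rows([
  {"offset": [0.002,0,0.008],"twist": [0.2,0.2,-0.2]},
  {"offset": [0,0,0.008],"twist": [0,0,0]},
  {"offset": [0,0,0.006],"twist": [0,0,0]},
  {"offset": [0,0,0],"twist": [0,0,0]},
  {"offset": [0,0,0],"twist": [0,0,0]},
])

```text
t: 28.02
ee_pos: [448.4, 279.4, 186.3]
orientation: [0.766, 3.047, 0.002]
ft_force: [0.2, 1.3, -1.0]
width: 49.9
```

```bash
python3 - <<'E'
from h import *
plan((448.1,278.1,186),151.7)
E
```

```text
tcp [448.4 279.4 186.3] z-axis [ 0.     0.001 -1.   ] F [ 0.2  1.3 -1. ] w 49.9 t 28.02 j6 -0.54
offset [-0.3 -1.3  0.3] twist [ 0.06 -0.01  0.07]
```

Emit:
send_rows([
  {"offset": [0,-0.001,0],"twist": [0,0,0]},
  {"offset": [0,0,0],"twist": [0,0,0]},
  {"offset": [0,0,0],"twist": [0,0,0]},
  {"offset": [0,0,0],"twist": [0,0,0]},
  {"offset": [0,0,0],"twist": [0,0,0]},
], gripper=0.015)

```text
t: 28.43
ee_pos: [448.2, 278.6, 187.1]
orientation: [0.766, 3.046, 0.003]
ft_force: [0.1, 0.3, -0.1]
width: 21.4
```

Emit:
send_rows([
  {"offset": [0,0,0],"twist": [0,0,0]},
  {"offset": [0,0,-0.02],"twist": [0,0,0]},
  {"offset": [0,0,-0.035],"twist": [0,0,0]},
  {"offset": [0,0,-0.035],"twist": [0,0,0]},
  {"offset": [0,0,-0.025],"twist": [0,0,0]},
])

```text
t: 28.85
ee_pos: [446.3, 277.3, 300.5]
orientation: [-0.764, -3.039, 0.011]
ft_force: [0.8, 0.0, 0.5]
width: 21.6
```

```bash
python3 - <<'E'
from h import *
plan((443.2,-105.7,305),151.7)
E
```

```text
tcp [446.3 277.3 300.5] z-axis [-0.009 -0.005 -1.   ] F [0.8 0.  0.5] w 21.6 t 28.85 j6 -0.55
offset [-178.5 -338.9   -2.6] twist [-0.5  -0.35  0.06]
```

Emit:
send_rows([
  {"offset": [-0.014,-0.027,-0.005],"twist": [-0.5,-0.3,0]},
  {"offset": [-0.016,-0.031,0],"twist": [0,0,0]},
  {"offset": [-0.016,-0.031,0],"twist": [0,0,0]},
  {"offset": [-0.016,-0.031,0],"twist": [0,0,0]},
  {"offset": [-0.016,-0.031,0],"twist": [0,0,0]},
])

```text
t: 29.27
ee_pos: [446.5, 108.6, 313.8]
orientation: [0.747, 3.035, 0.021]
ft_force: [1.3, 0.4, -0.7]
width: 21.1
```

Emit:
send_rows([
  {"offset": [-0.016,-0.031,0],"twist": [0,0,0]},
  {"offset": [-0.016,-0.031,0],"twist": [0,0,0]},
  {"offset": [-0.016,-0.031,0],"twist": [0,0,0]},
  {"offset": [-0.016,-0.031,0],"twist": [0,0,0]},
  {"offset": [-0.016,-0.031,0],"twist": [0,0,0]},
])

```text
t: 29.68
ee_pos: [443.5, -73.8, 313.6]
orientation: [0.744, 3.033, 0.023]
ft_force: [1.4, 0.0, -0.3]
width: 21.3
```

```bash
python3 - <<'E'
from h import *
plan((443.2,-105.7,290),151.7)
E
```

```text
tcp [443.5 -73.8 313.6] z-axis [ 0.022  0.01  -1.   ] F [ 1.4  0.  -0.3] w 21.3 t 29.68 j6 -1.3
offset [-14.1 -28.8  23.3] twist [1.07 0.83 0.75]
```

Emit:
send_rows([
  {"offset": [-0.01,-0.02,0],"twist": [1.0,0.8,0.7]},
  {"offset": [-0.003,-0.006,0.008],"twist": [0,0,0]},
  {"offset": [0,0,0.01],"twist": [0,0,0]},
  {"offset": [0,0,0],"twist": [0,0,0]},
  {"offset": [0,0,0],"twist": [0,0,0]},
])

```text
t: 30.1
ee_pos: [442.2, -108.9, 294.3]
orientation: [0.778, 3.04, 0.001]
ft_force: [-0.1, 0.6, 0.1]
width: 21.1
```

```bash
python3 - <<'E'
from h import *
im,d,K,P,w,tcp,yaw=wr('w14.png')
r,y=masks(im)
blob(im,w,(443,-105),45,53,70,r,'red')
h=cv2.cvtColor(im,cv2.COLOR_BGR2HSV)
zb=tcp[2]-187
blob(im,w,tcp[:2],20,zb+37,zb+52,None,'vialtop')
plan((443.2,-105.7,250),151.7)
E
```

```text
tcp [ 442.2 -108.9  294.3] yaw 151.28 F [-0.1  0.6  0.1] w 21.1 t 30.1
red 3142 mean [ 437.6 -103.3   62.2] rect [ 439.3 -104.1] [49.3 41.8] 59.8 circ [ 442.6 -105.8] 24.9 z [60.8 62.4 63.4]
vialtop 1495 mean [ 439.  -107.2  150.2] rect [ 441.4 -108.5] [33.7 22.5] 61.0 circ [ 438.9 -107.1] 18.2 z [145.  149.6 158.1]
tcp [ 442.  -108.6  294.2] z-axis [ 0.003  0.    -1.   ] F [ 0.3 -0.2 -1.8] w 21.4 t 30.15 j6 -1.34
offset [ 0.5  3.  44.2] twist [ 0.08  0.13 -0.38]
```

View pics/w14.png

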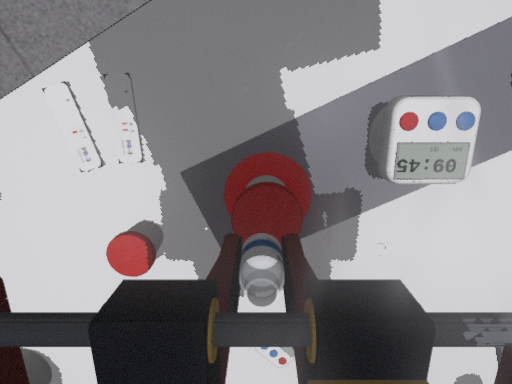

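Emit:
send_rows([
  {"offset": [0.001,0.003,0.005],"twist": [0,0,-0.4]},
  {"offset": [0,0,0.012],"twist": [0,0,0]},
  {"offset": [0,0,0.01],"twist": [0,0,0]},
  {"offset": [0,0,0.005],"twist": [0,0,0]},
  {"offset": [0,0,0],"twist": [0,0,0]},
])

```text
t: 30.57
ee_pos: [443.3, -100.3, 260.3]
orientation: [0.753, 3.046, 0.002]
ft_force: [0.4, -0.4, -0.8]
width: 21.2
```

```bash
python3 - <<'E'
from h import *
plan((442.8,-105.7,250.5),151.7)
E
```

```text
tcp [ 443.3 -100.3  260.3] z-axis [ 0.004  0.001 -1.   ] F [ 0.4 -0.4 -0.8] w 21.2 t 30.57 j6 -1.34
offset [-2.1 -5.   9.8] twist [0.14 0.17 0.52]
```

Emit:
send_rows([
  {"offset": [-0.002,-0.004,0.003],"twist": [0.1,0.2,0.4]},
  {"offset": [0,0,0.003],"twist": [0,0,0]},
  {"offset": [0,0,0],"twist": [0,0,0]},
  {"offset": [0,0,0],"twist": [0,0,0]},
  {"offset": [0,0,0],"twist": [0,0,0]},
])

```text
t: 30.98
ee_pos: [443.5, -104.6, 253.8]
orientation: [-0.764, -3.046, -0.001]
ft_force: [0.4, -0.2, 0.3]
width: 21.3
```

```bash
python3 - <<'E'
from h import *
plan((442.8,-105.7,250.5),151.7)
E
```

```text
tcp [ 443.5 -104.6  253.8] z-axis [-0.001  0.001 -1.   ] F [ 0.4 -0.2  0.3] w 21.3 t 30.98 j6 -1.34
offset [ 0.1 -1.3  3.3] twist [ 0.03 -0.07  0.16]
```

Emit:
send_rows([
  {"offset": [0,-0.001,0.002],"twist": [0,0,0]},
  {"offset": [0,0,0.001],"twist": [0,0,0]},
  {"offset": [0,0,0],"twist": [0,0,0]},
  {"offset": [0,0,0],"twist": [0,0,0]},
  {"offset": [0,0,0],"twist": [0,0,0]},
])

```text
t: 31.4
ee_pos: [443.2, -105.9, 251.3]
orientation: [0.765, 3.046, 0.001]
ft_force: [-0.5, -0.0, -0.7]
width: 21.3
```

```bash
python3 - <<'E'
from h import *
plan((442.8,-105.7,250),151.7)
E
```

```text
tcp [ 443.2 -105.9  251.3] z-axis [ 0.001  0.001 -1.   ] F [-0.5 -0.  -0.7] w 21.3 t 31.4 j6 -1.34
offset [0.5 0.  1.3] twist [0.05 0.02 0.11]
```

Emit:
send_rows([
  {"offset": [0,0,0.001],"twist": [0,0,0]},
  {"offset": [0,0,0],"twist": [0,0,0]},
  {"offset": [0,0,0],"twist": [0,0,0]},
  {"offset": [0,0,0],"twist": [0,0,0]},
  {"offset": [0,0,0],"twist": [0,0,0]},
])

```text
t: 31.82
ee_pos: [443.3, -105.9, 250.4]
orientation: [0.765, 3.046, 0.001]
ft_force: [-0.0, 0.2, -0.2]
width: 21.4
```

Emit:
send_rows([
  {"offset": [0,0,0],"twist": [0,0,0]},
  {"offset": [0,0,0],"twist": [0,0,0]},
  {"offset": [0,0,0],"twist": [0,0,0]},
  {"offset": [0,0,-0.015],"twist": [0,0,0]},
  {"offset": [0,0,-0.03],"twist": [0,0,0]},
], gripper=0.05)

```text
t: 32.23
ee_pos: [441.6, -105.5, 292.2]
orientation: [-0.763, -3.039, -0.001]
ft_force: [0.5, -0.0, 0.3]
width: 48.9
```

Emit:
send_rows([
  {"offset": [0,0,-0.04],"twist": [0,0,0]},
  {"offset": [0,0,-0.03],"twist": [0,0,0]},
  {"offset": [0,0,0],"twist": [0,0,0]},
  {"offset": [0,0,0],"twist": [0,0,0]},
  {"offset": [0,0,0],"twist": [0,0,0]},
])

```text
t: 32.65
ee_pos: [442.7, -105.8, 369.0]
orientation: [-0.764, -3.045, -0.001]
ft_force: [0.7, -0.3, 0.3]
width: 49.9
```

```bash
python3 - <<'E'
from h import *
im,d,K,P,w,tcp,yaw=wr('w15.png')
r,y=masks(im)
blob(im,w,(443,-105),45,53,67,r,'red lid')
blob(im,w,(443,-105),30,80,120,None,'vial')
blob(im,w,(443,-105),30,99,120,None,'vialtop')
blob(im,w,(452,20),50,42,60,None,'timer')
s=grab('scene','scene1.png')
t=grab('top'); W=cloud(*t[1:])
blob(t[0],W,(624,167),25,20,70,None,'green (was 624.4 167.0)')
blob(t[0],W,(611,-90),25,20,70,None,'orange (was 611.1 -90.1)')
E
```

```text
tcp [ 442.7 -105.8  369. ] yaw 151.82 F [ 0.7 -0.3  0.3] w 49.9 t 32.65
red lid 1301 mean [ 436.5 -102.1   62.2] rect [ 441.6 -105.2] [49.  46.9] 60.4 circ [ 442.8 -106. ] 25.0 z [60.8 62.3 63.5]
vial 674 mean [ 441.6 -106.6   94.5] rect [ 442.6 -107.4] [21.8 21.9] 58.7 circ [ 443.  -107.5] 11.6 z [ 83.5  95.4 106.3]
vialtop 195 mean [ 442.7 -107.4  104.1] rect [ 442.9 -107.7] [15.6 15.8] 15.8 circ [ 443.1 -107.7] 8.2 z [ 99.3 105.1 106.7]
timer 4359 mean [450.3  17.8  49.5] rect [452.1  18.6] [60.5 59.7] 61.8 circ [452.2  18.4] 38.1 z [47.2 49.6 51.4]
green (was 624.4 167.0) 61 mean [623.2 166.8  42. ] rect [624.5 167.2] [19.3 20.2] 82.9 circ [624.  167.9] 10.7 z [27.8 46.1 51.1]
orange (was 611.1 -90.1) 51 mean [610.7 -91.2  44.7] rect [611.7 -89.9] [18.9 20. ] 5.4 circ [612. -91.] 11.1 z [30.6 46.9 51.2]
```

View pics/scene1.png

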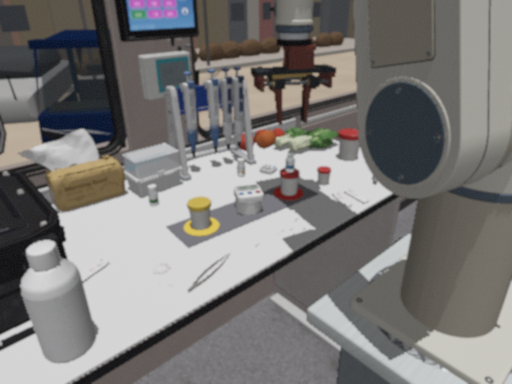

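All checks agree: everything is in place and standing still, and the hand is well clear. Handing in.

```bash
python3 -c "
from workcell import ctrl
print(ctrl.close_job())"
```

```text
the job is handed in; nothing more can be done
None
```

The layout is built and the job is handed in at about 33 s of the 120 s allowed. The hand-in gives no verdict, so these are my own camera measurements:

| Item | Measured offset | Limit |
|---|---|---|
| Red cup from red disc | about 2 mm | 15 mm |
| Yellow cup from yellow disc | about 2 mm | 15 mm |
| Roll from the midpoint of the discs | about 1 mm | 15 mm |
| Timer from roll | about 1 mm | 12 mm |
| Blue vial from red lid | about 2 mm | 12 mm |

- **Heights and posture:** the top surfaces read within about 1 mm of what they should be. The last scene picture shows everything upright.
- **Bystanders:** the green and orange vials still read within about 1 mm of their starting positions.
- **Look-alikes:** I took the middle-sized red cup (58 mm high) and the 62 mm timer, each identified by measured size.
- **Disagreements:** the first wrist reading of the red cup was about 5 mm off in y from a closer look. I corrected for it before gripping. The arm also drifted up to about 10 mm sideways on descents, so I re-measured and corrected before each grasp and release. No check failed.

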